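# Lock out the power, clear and square the fixture, power up again

## Robot

A 7-joint arm with a two-finger parallel gripper is mounted at the origin on the work surface. World frame = base frame: x ahead of the robot, y to its left, z up, the work surface at z = 0. Lengths are in m, angles in rad, forces in N, time in s.
With the tool pointing down it reaches from about 0.425 to 0.875 m from the base axis. Payload 4.7 kg.
Tool frame: the origin (TCP) lies at the very end of the fingers, on their centre line; the grasp point (between the pads) lies 19 mm behind it; z points along the fingers, y is the line along which they close (so a half turn about z gives the same grasp; the last joint's range is limited). The gripper opens to 87 mm and grips with 3 to 60 N. Pads are 19 mm wide; open, the fingers measure 117 mm over their backs; the gripper's body (75 mm by 190 mm) begins 51 mm behind the grasp point.
Start: joints at [-1.277, 0.321, -0.07, 1.45, 0.023, 1.371, -0.057], TCP at [0.18, 0.625, 0.223] pointing down, gripper open.
Joint ranges: [-2.86, 2.86], [-0.3, 2.09], [-1.38, 1.24], [0.06, 2.45], [-1.56, 4.7], [0.09, 2.05], [-2.69, 2.69]. Speed limits (rad/s): [2.57, 2.57, 3.14, 3.14, 3.14, 3.14, 3.14].

## Interface

Orientations are given as a rotation vector (axis times angle).
In Python, from bench import ctrl, imaging, ticket gives the robot as it stands.
- The arm moves only by the tool jog_arm, never from a script. Its argument "rows" is text: rows parted by semicolons, each of 7 numbers parted by spaces: the shift along the tool's x, y, z in cm, then the turn, a rotation vector about the tool's x, y, z in rad, then the closure, from -1 (fully open) to 1 (shut), so that 0 is half open. A call has 1 to 5 rows; each row shifts and turns the commanded pose from where the row before left it, along the tool's axes as they then stand; what a row does not reach is not made up. A row lasts 1/8 s, in which the tool goes at most 62.5 mm and 10.7 degrees, less where a joint would pass 70% of its speed; a pose out of reach is approached as far as the arm can. A call with a gripper value outside its range is refused whole. The fingers move at their own pace and stop on an object; "force" is the grip in N (left out, the last holds). Time passes only in rows, so rows that do not move let the fingers close. It gives the time, the measured TCP pose, the force, the opening and the grip force at its end, in the units of the state.
- ctrl.get_state(): the state, without advancing time (a new reading comes with each control period).
- imaging.get_image(name): name is "scene" or "top" or "wrist"; returns a dict with "img" (384x512x3 uint8, blue, green, red), "vertical_fov" (degrees; the focal length in pixels is half the picture's height over the tangent of half this angle, whatever the lens; pixels are square), "cx", "cy" (the principal point, pixels), "k1" (the pictures are not rectified: a ray, as slopes to the right and down, at radius r is drawn at 1 + k1 r^2 times it, then the intrinsics apply), "origin" and "orientation" of the camera in the world. Camera axes: x right, y down, z forward; pixel columns grow to the right and rows downward; lengths in m; the calibration is good to about 2 mm. A picture is of the moment at which its call begins. There is no depth.
- ticket.close_job(): hands the job in; it is judged then, once.
The state is a dict: "time": time; "joint_positions": joint angles; "qd": joint speeds; "joint_torque": joint torques, N m; "position": TCP position; "tool_rot": TCP orientation; "ft_force": force on the tool from outside, world axes, zero at the start; "torque": the same for the moment, N m; "grip_width": opening from 0.0 (shut) to 1.0 (fully open); "grip_force": force on a finger pad.
Only numpy, scipy, OpenCV 4.12 (cv2) and the standard library are available. Lean on these libraries where they do the work, as an engineer would, in place of code of your own. Each camera call takes 0.05 s, during which the arm holds its last target. There are 200 camera calls.

## Task

Before moving the orange fixture plate, switch the power box off: its locking toggle must be pulled outward along itself before it can be flipped over to the red side, and let spring back in there. With the power off, put every grey housing standing loose on the bench upright into the empty divided tray, one to a cell, and swing the orange plate round until it lies flat, flush against all three steel pins of its nest; only when all that is done, pull and flip the toggle back to the green side, locked in, and leave everything at rest without disturbing the glue pot, the mug or the screwdriver.

Things in the scene. Friction and masses are not known exactly. Their poses are not given: they have to be found in the camera images.
- toggle (a joint): lean of the toggle bat about its hinge, rad: 0 upright, positive leaning to the green (on, +x of powerbox) side, stops at +0.5 and -0.5 (red, off). Starts at about +0.4 to +0.5. Stiff enough to stay where it is left (0.04 N m of friction). Caught by its lock, it cannot come nearer upright than about 0.35 either side unless the bat is pulled out.
- bat (a joint): how far the bat is pulled out along its own length, m: 0 fully in (locked), stop at 0.016. It needs at least 0.013 to pass over the lock; a spring of 4 N (in) to 8 N (out) draws it back in.
- bat_head (a point): centre of the toggle's white cross bar, a cylinder 22 mm in diameter and 36 mm long lying along the hinge axis (its y; pinch it across its ends, which lets the bat turn between the fingers). Its z runs outward along the bat; the centre is 75 mm from the hinge when the bat is in, on a steel shank 11 mm thick. Steel lock cheeks beside the shank reach to 39 mm above the hinge.
- pivot (a point): point on the toggle's hinge axis, in the middle of the power box, 4 mm above its panel; its axes are those of the box: y along the hinge axis, +x to the green side, z up.
- powerbox: fixed grey box 130 x 110 x 70 mm (x, y, z) with a black top panel; a green bar and lamp at its +x edge, red ones at its -x edge, toggle in the middle. Origin: centre of its underside.
- tray: fixed pale grey tray 184 x 184 mm, 35 mm high, walls 4 mm, floor 4 mm, one divider each way: four cells 86 x 86 mm inside, cell centres at +-45 mm in its x and y. Origin: centre of its underside.
- nest: where the orange plate belongs, outlined in yellow on the bench: origin at the centre of the outline on the bench surface, z up. Three fixed steel pins 16 mm in diameter and 30 mm tall stand at (63, -30), (63, 28) and (42, -83) mm in its x, y: with the plate home (its axes along those of the nest, its middle over the origin) two bear on its +x long edge and one on its -y short edge, all touching.
- plate_mid (a point): middle of the loose orange fixture plate, 110 x 150 x 20 mm (x, y, z), 0.3 to 0.6 kg, lying flat on the bench; 10 mm above its underside, z up. It starts turned about 0.45 to 0.61 rad anticlockwise from home with its white-dot corner (+x, -y) near the pins; pushing its opposite corner (-x, +y) towards +x of the nest swings it home.
- housing1_mid (a point): Grey plastic housing, a round part 76 mm tall: body 64 mm across and 30 mm high, sloping in from there to a black upright cylindrical clip head 32 mm across that forms its top 29 mm (47 to 76 mm up), the place to grip it; 0.1 to 0.2 kg. Origin: on its axis, 38 mm above its foot; z is up. Always present; it starts between the plate and its pins, in the way of the swing.
- housing2_mid (a point): Grey plastic housing, a round part 76 mm tall: body 64 mm across and 30 mm high, sloping in from there to a black upright cylindrical clip head 32 mm across that forms its top 29 mm (47 to 76 mm up), the place to grip it; 0.1 to 0.2 kg. Origin: on its axis, 38 mm above its foot; z is up. May be absent.
- housing3_mid (a point): Grey plastic housing, a round part 76 mm tall: body 64 mm across and 30 mm high, sloping in from there to a black upright cylindrical clip head 32 mm across that forms its top 29 mm (47 to 76 mm up), the place to grip it; 0.1 to 0.2 kg. Origin: on its axis, 38 mm above its foot; z is up. May be absent.
- housing4_mid (a point): Grey plastic housing, a round part 76 mm tall: body 64 mm across and 30 mm high, sloping in from there to a black upright cylindrical clip head 32 mm across that forms its top 29 mm (47 to 76 mm up), the place to grip it; 0.1 to 0.2 kg. Origin: on its axis, 38 mm above its foot; z is up. May be absent.
- housing5_mid (a point): Grey plastic housing, a round part 76 mm tall: body 64 mm across and 30 mm high, sloping in from there to a black upright cylindrical clip head 32 mm across that forms its top 29 mm (47 to 76 mm up), the place to grip it; 0.1 to 0.2 kg. Origin: on its axis, 38 mm above its foot; z is up. May be absent.
- gluepot: bystander: white-capped glue pot, 56 mm across, 85 mm tall; leave it alone. Origin: centre of its underside.
- mug: bystander: blue mug, 72 mm across, 85 mm tall; leave it alone. Origin: centre of its underside.
- driver: bystander: yellow-handled screwdriver 170 mm long, lying flat; leave it alone. Origin: in its middle, on the bench.
There are look-alikes about, which are no part of the job. What is shaped like the part that bears housing5_mid but turquoise is not meant. Leave any black look-alike of the part that bears plate_mid alone.

How it is judged:
By the outcome, as a careful person would: the job done as asked, in the order asked, and still so for the second after the job is handed in, with the robot touching nothing.
Of housing2, housing3, housing4, housing5 only 2 to 3 are there at a start; the rules pass over those that are not, and their reading is None.
At some moment in a run one of housing1, housing2, housing3, housing4, housing5 may be knocked a few centimetres aside while the robot is not near it.
Once in a run the grip may slacken for a moment while it holds something.
It also fails if it takes over 210 s, if anything falls off the work surface, if the arm or the gripper's body presses on something with over 40 N, if the wrist force passes 120 N, or if a joint passes its speed limit or range.

## Working session

There is one attempt and no reset: what is moved stays moved. The work goes in short steps, Python scripts to look and compute and a tool call to move; the robot and the scene stay as the last step left them, time stands still between calls to the robot, and variables do not carry over. Pictures are saved under pics/ and viewed, at most 14 in all, crops included, and the job is handed in when it is done.

Besides the shell and the picture viewer there is one more tool, called after "Emit:" as name(argument=value, ...), one argument or row to a line, values as JSON. jog_arm: Moves the arm, as the interface text tells. Its arguments: {"type":"object","properties":{"rows":{"type":"string"},"force":{"type":"number"}},"required":["rows"]}

```bash
ls; mkdir -p pics
cat > h.py <<'E'
import numpy as np, cv2
from scipy.spatial.transform import Rotation as R
from bench import ctrl, imaging, ticket
def get(name):
    d=imaging.get_image(name); im=d["img"]; h,w=im.shape[:2]
    f=h/2/np.tan(np.radians(d["vertical_fov"])/2)
    o=np.array(d["orientation"],float)
    d["R"]=R.from_rotvec(o).as_matrix() if o.size==3 else (o if o.shape==(3,3) else None)
    d["f"]=f; d["o"]=np.array(d["origin"]); return d
def ray(d,u,v):
    x=(u-d["cx"])/d["f"]; y=(v-d["cy"])/d["f"]; a,b=x,y
    for _ in range(30):
        s=1+d["k1"]*(a*a+b*b); a,b=x/s,y/s
    return d["R"]@np.array([a,b,1.])
def at(d,u,v,z):
    r=ray(d,u,v); return d["o"]+r*(z-d["o"][2])/r[2]
def proj(d,p):
    c=d["R"].T@(np.array(p)-d["o"]); a,b=c[:2]/c[2]; s=1+d["k1"]*(a*a+b*b)
    return np.array([d["cx"]+d["f"]*a*s,d["cy"]+d["f"]*b*s])
def tri(d1,p1,d2,p2):
    r1,r2=ray(d1,*p1),ray(d2,*p2); r1/=np.linalg.norm(r1); r2/=np.linalg.norm(r2)
    t=np.linalg.lstsq(np.c_[r1,-r2],d2["o"]-d1["o"],rcond=None)[0]
    a=d1["o"]+t[0]*r1;b=d2["o"]+t[1]*r2
    return (a+b)/2,np.linalg.norm(a-b)
E
python3 - <<'E'
from h import *
import pickle
for n in("top","scene"):
    d=get(n); print(n,d["orientation"],d["o"],d["f"],d["cx"],d["cy"],d["k1"]); 
    cv2.imwrite(f"pics/{n}0.png",cv2.resize(d["img"],(800,600),interpolation=cv2.INTER_CUBIC)); pickle.dump(d,open(f"{n}0.pkl","wb"))
s=ctrl.get_state(); print({k:np.round(v,3) for k,v in s.items()})
E
```

```text
pics
top [-2.25327755  1.94679274 -0.19933777] [ 0.33685327 -0.02646687  1.25756808] 478.766112233515 258.9018929953543 196.63820834100338 0.05675313443562624
scene [-1.38681226 -2.34668267  0.72577484] [1.06594528 0.22727282 0.91166186] 354.634869000575 252.2980760614554 190.17507289221803 0.00478957353083127
{'time': np.float64(0.1), 'joint_positions': array([-1.277,  0.322, -0.07 ,  1.452,  0.023,  1.371, -0.057]), 'qd': array([ 0.   , -0.001, -0.001, -0.003,  0.   , -0.001,  0.001]), 'joint_torque': array([-0.0000e+00, -4.9257e+01, -4.0600e-01, -3.1340e+01, -6.4000e-02,
        3.9000e-02,  0.0000e+00]), 'position': array([0.179, 0.624, 0.222]), 'tool_rot': array([-4.380e-01, -3.111e+00,  3.000e-03]), 'ft_force': array([ 0.494,  0.619, -0.126]), 'torque': array([-0.006, -0.011,  0.019]), 'grip_force': np.float64(0.0), 'grip_width': np.float64(0.998)}
```

View pics/top0.png

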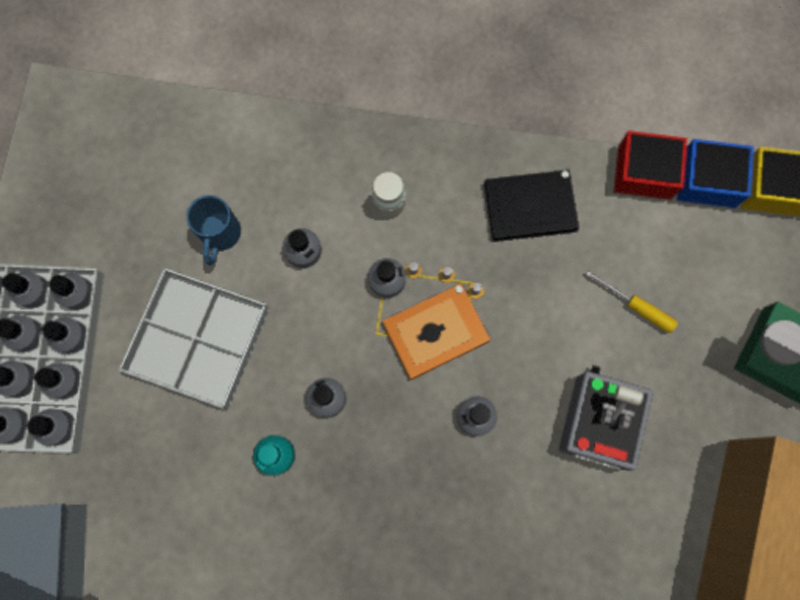

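View pics/scene0.png

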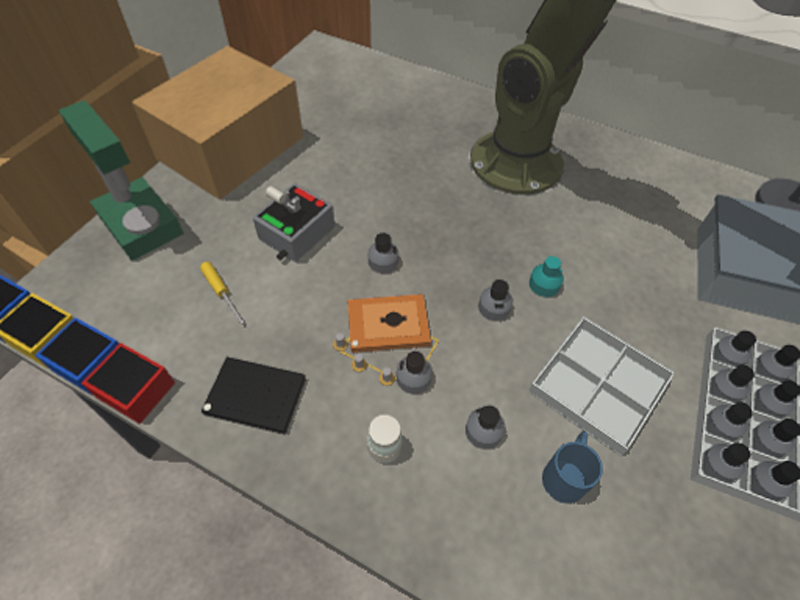

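The top view shows the following (800x600 pixels):
- **Housing candidates:** loose grey ones at (301,246), (387,277), (325,397) and (476,415). The 8 in the left-hand tray are full-tray stock, not loose. The turquoise one at (273,455) is a decoy.
- **Plate:** the orange one is at (436,333). The black look-alike at (531,205) is not meant.
- **Tray:** the empty one is at (194,340).
- **Power box:** at (608,418), with the toggle bat leaning to green, its white bar at (625,395).

I'm checking the choice with one close crop.

Run:
```python
from h import *
import pickle
d=pickle.load(open("top0.pkl","rb"))
c=d["img"][150:306,180:428]
cv2.imwrite("pics/c1.png",cv2.resize(c,None,fx=3.2,fy=3.2,interpolation=cv2.INTER_CUBIC))
s=800/512
for n,p,z in [("Ha",(298,240),.076),("H1",(384,270),.076),("Hc",(322,389),.076),("Hd",(479,411),.076),("tray1",(166,270),.035),("t2",(267,303),.035),("t3",(224,408),.035),("t4",(121,371),.035),("box1",(588,372),.07),("box2",(652,384),.07),("box3",(632,467),.07),("box4",(570,453),.07),("mug",(210,210),.085),("glue",(388,187),.085),("turq",(270,455),.076)]:
    print(n,np.round(at(d,p[0]/s,p[1]/s,z),3))
print(proj(d,[0,0,0])*s,proj(d,[.4,0,0])*s,proj(d,[.4,.3,0])*s)
```

```text
Ha [0.667 0.201 0.076]
H1 [0.638 0.054 0.076]
Hc [0.432 0.121 0.076]
Hd [ 0.434 -0.128  0.076]
tray1 [0.595 0.418 0.035]
t2 [0.563 0.241 0.035]
t3 [0.382 0.278 0.035]
t4 [0.418 0.454 0.035]
box1 [ 0.521 -0.291  0.07 ]
box2 [ 0.517 -0.392  0.07 ]
box3 [ 0.384 -0.371  0.07 ]
box4 [ 0.391 -0.276  0.07 ]
mug [0.694 0.35  0.085]
glue [0.776 0.068 0.085]
turq [0.32  0.183 0.076]
[357.04076114 685.44017668] [395.6930013  423.15976369] [217.90622365 397.11787934]
```

View pics/c1.png

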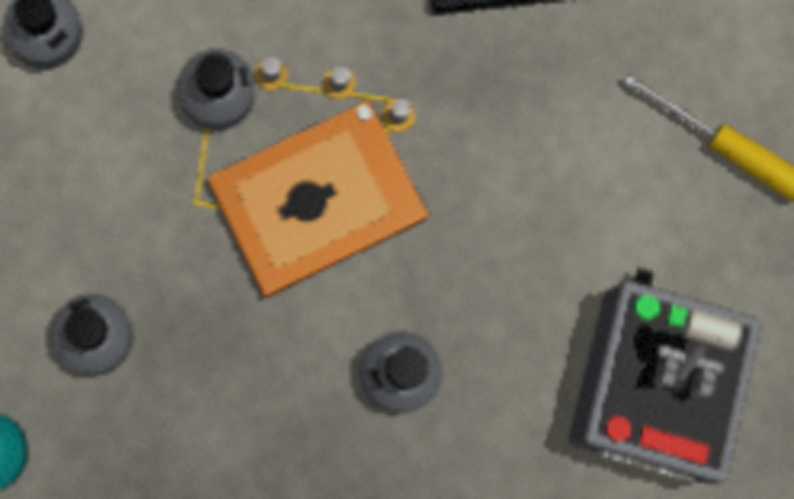

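The crop confirms four loose grey housings with black heads, at crop (45,30), (215,88), (88,333) and (398,370). The pin tops are at (271,66), (340,74) and (402,106). The plate corners are at (366,103) for the white dot, (428,214), (263,297) and (207,178). The toggle bar is at about (716,329) on the green side.

```bash
cat >> h.py <<'E'
def fit2(L,W):
    L=np.array(L,float);W=np.array(W,float);lm,wm=L.mean(0),W.mean(0)
    H=(L-lm).T@(W-wm);th=np.arctan2(H[0,1]-H[1,0],H[0,0]+H[1,1]);c,s=np.cos(th),np.sin(th)
    M=np.array([[c,-s],[s,c]]);t=wm-M@lm
    return t,th,np.linalg.norm(L@M.T+t-W,axis=1)
def go(target,yaw=None,s=None):
    """tool-axes shift (cm) from the current pose to target; yaw = wanted world heading of tool y"""
    s=s or ctrl.get_state(); M=R.from_rotvec(s["tool_rot"]).as_matrix()
    d=M.T@(np.array(target)-s["position"])*100
    y=np.arctan2(M[1,1],M[0,1]); r="" 
    if yaw is not None:
        e=(yaw-y+np.pi/2)%np.pi-np.pi/2; r=f" turn tool z {-e:.3f}"
    print("shift cm",np.round(d,2),"ytool",round(y,3),"tilt",np.round(M[:,2],3),r)
E
python3 - <<'E'
from h import *
import pickle
d=pickle.load(open("top0.pkl","rb")); e=pickle.load(open("scene0.pkl","rb")); s=800/512
C=lambda u,v,z:at(d,180+u/3.2-.3,150+v/3.2-.3,z)[:2]
n=fit2([(.063,.028),(.063,-.030),(.042,-.083)],[C(271,66,.03),C(340,74,.03),C(402,106,.03)])
p=fit2([(.055,-.075),(-.055,-.075),(-.055,.075),(.055,.075)],[C(366,103,.02),C(428,214,.02),C(263,297,.02),C(207,178,.02)])
b=fit2([(.065,.055),(.065,-.055),(-.065,-.055),(-.065,.055)],[C(625,285,.07),C(757,320,.07),C(722,478,.07),C(588,440,.07)])
t=fit2([(.092,.092),(.092,-.092),(-.092,-.092),(-.092,.092)],[at(d,u/s,v/s,.035)[:2] for u,v in[(166,270),(267,303),(224,408),(121,371)]])
for k,x in zip(("nest","plate","box","tray"),(n,p,b,t)): print(k,np.round(x[0],4),round(x[1],3),np.round(x[2],4))
print("bar",tri(d,(180+716/3.2,150+329/3.2),e,(277/s,194/s)))
pk=lambda pix,sp,z=.076:(at(d,pix[0]/s,pix[1]/s,z),at(e,sp[0]/s,sp[1]/s,z))
for n_,a,q in [("Ha",(299,241),(489,411)),("H1",(385,270),(416,358)),("Hc",(321,390),(499,286)),("Hd",(479,411),(383,239))]: print(n_,*[np.round(x[:2],4) for x in pk(a,q)])
t_,th,_=t
for c in[(.045,.045),(.045,-.045),(-.045,.045),(-.045,-.045)]:
    w=t_+R.from_euler("z",th).as_matrix()[:2,:2]@c; print("cell",w,np.linalg.norm(w))
go([.52,-.34,.25],np.pi/2+b[1])
E
```

```text
nest [ 0.6009 -0.0204] 0.027 [0.0002 0.0004 0.0002]
plate [ 0.5611 -0.0432] 0.605 [0.0032 0.0023 0.0011 0.002 ]
box [ 0.4516 -0.331 ] -0.131 [0.0058 0.0043 0.0056 0.0046]
tray [0.4896 0.3479] -0.193 [0.0036 0.0017 0.0026 0.0017]
bar (array([ 0.48373994, -0.33856995,  0.13947245]), np.float64(0.006028851629350498))
Ha [0.6659 0.1992] [0.6695 0.2006]
H1 [0.6378 0.0521] [0.6406 0.0532]
Hc [0.4302 0.1225] [0.4293 0.1192]
Hd [ 0.4338 -0.1278] [ 0.4346 -0.1266]
cell [0.54236468 0.38339544] 0.6641923797991937
cell [0.52510531 0.29506587] 0.6023283603571484
cell [0.45403511 0.40065482] 0.6055346088698434
cell [0.43677573 0.31232524] 0.5369544662691325
shift cm [-59.36 -83.28  -2.69] ytool 1.291 tilt [-0.    -0.002 -1.   ]  turn tool z -0.149
```

Emit:
jog_arm(
  rows="0 0 0 0 0 -0.075 -1;0 0 0 0 0 -0.075 -1;-4.1 -2.75 0 0 0 0 -1;-4.1 -2.75 0 0 0 0 -1;-4.1 -2.75 0 0 0 0 -1",
)

```text
time: 0.72
position: [0.2918, 0.5257, 0.222]
tool_rot: [-0.203, -3.135, 0.001]
ft_force: [0.0, 1.1, -0.0]
grip_width: 0.997
grip_force: 0.0
```

Emit:
jog_arm(
  rows="-4.1 -2.75 0 0 0 0 -1;-4.1 -2.75 0 0 0 0 -1;-4.1 -2.75 0 0 0 0 -1;-4.1 -2.75 0 0 0 0 -1;-4.1 -2.75 0 0 0 0 -1",
)

```text
time: 1.35
position: [0.4771, 0.3628, 0.2222]
tool_rot: [-0.204, -3.135, 0.0]
ft_force: [0.5, -0.5, 0.2]
grip_width: 0.999
grip_force: 0.0
```

Emit:
jog_arm(
  rows="-4.1 -2.75 0 0 0 0 -1;-4.1 -2.75 0 0 0 0 -1;-0.2 -5.35 0 0 0 0 -1;-0.2 -5.35 0 0 0 0 -1;-0.2 -5.35 0 0 0 0 -1",
)

```text
time: 1.98
position: [0.5352, 0.1372, 0.222]
tool_rot: [-0.204, -3.134, 0.001]
ft_force: [1.5, -0.3, 0.6]
grip_width: 1.001
grip_force: 0.0
```

Emit:
jog_arm(
  rows="-0.2 -5.35 0 0 0 0 -1;-0.2 -5.35 0 0 0 0 -1;-0.2 -5.35 0 0 0 0 -1;-0.2 -5.35 0 0 0 0 -1;-0.2 -5.35 0 0 0 0 -1",
)

```text
time: 2.6
position: [0.5104, -0.1291, 0.2223]
tool_rot: [-0.203, -3.135, -0.001]
ft_force: [0.1, -0.5, 0.3]
grip_width: 1.004
grip_force: 0.0
```

Emit:
jog_arm(
  rows="-0.2 -5.35 0 0 0 0 -1;-0.2 -5.35 0 0 0 0 -1;-0.2 -5.35 0 0 0 0 -1;-0.2 -5.35 0 0 0 0 -1;0 0 0 0 0 0 -1",
)

```text
time: 3.22
position: [0.4882, -0.3461, 0.2222]
tool_rot: [-0.217, -3.132, 0.005]
ft_force: [-0.8, -0.1, 0.6]
grip_width: 0.998
grip_force: 0.0
```

Run:
```python
from h import *
import pickle
d=get("wrist"); pickle.dump(d,open("w1.pkl","wb")); print(d["o"],d["R"],d["f"],d["cx"],d["cy"],d["k1"])
cv2.imwrite("pics/w1.png",cv2.resize(d["img"],(800,600),interpolation=cv2.INTER_CUBIC))
```

```text
[ 0.41276736 -0.33561908  0.38389783] [[ 0.13776408  0.95245081  0.27176921]
 [ 0.99046317 -0.13193901 -0.03968378]
 [-0.00193989  0.2746444  -0.96154391]] 282.9673289846216 252.4849127133761 192.5970399382425 -0.07242716634881081
```

View pics/w1.png

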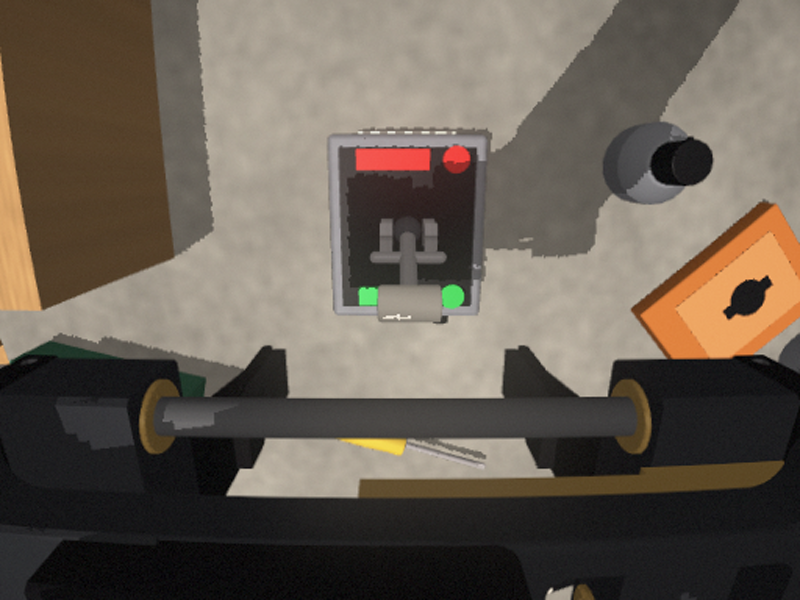

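The wrist view shows the bar centre at (409,303), its ends at x=378 and 440, and the hinge near (408,228). The box rim corners are at (330,136), (487,133), (478,314) and (335,313).

Run:
```python
from h import *
import pickle
d=pickle.load(open("top0.pkl","rb")); e=pickle.load(open("scene0.pkl","rb")); w=pickle.load(open("w1.pkl","rb")); s=800/512
bw=(409/s,303/s); bt=(180+716/3.2,150+329/3.2)
print(tri(w,bw,d,bt),tri(w,bw,e,(277/s,194/s)))
W=[at(w,u/s,v/s,.07)[:2] for u,v in[(478,314),(335,313),(330,136),(487,133)]]
b=fit2([(.065,.055),(.065,-.055),(-.065,-.055),(-.065,.055)],W); print("box",b)
# bar constrained: in box plane y=0, 75 mm from hinge, any lean
for th in (.4,.45,.5):
    M=R.from_euler("z",b[1]).as_matrix(); p=np.r_[b[0],.074]+M@[.075*np.sin(th),0,.075*np.cos(th)]
    print(th,p,proj(w,p)*s,(proj(d,p)-[180,150])*3.2,proj(e,p)*s)
s_=ctrl.get_state(); print(s_["position"],R.from_rotvec(s_["tool_rot"]).as_matrix().round(3))
```

```text
(array([ 0.48284665, -0.33818484,  0.14825962]), np.float64(0.002625374949358778)) (array([ 0.48352413, -0.33661599,  0.13930635]), np.float64(0.0024545531274004816))
box (array([ 0.44975797, -0.33208824]), np.float64(-0.13757401496273192), array([0.00235398, 0.00256504, 0.0036085 , 0.00193245]))
0.4 [ 0.47868839 -0.33609361  0.14307957] [410.59476671 295.10270976] [709.31936585 336.36619012] [277.72634221 191.10032961]
0.45 [ 0.48207216 -0.33656209  0.14153353] [410.4491871  300.17795509] [709.73705539 331.98296134] [276.63337558 192.67463345]
0.5 [ 0.48537515 -0.33701938  0.13981869] [410.29789174 304.93742902] [710.06069004 327.74703901] [275.58279695 194.28906739]
[ 0.48974713 -0.3427932   0.2219701 ] [[-0.991  0.134 -0.001]
 [ 0.134  0.991 -0.   ]
 [ 0.001 -0.001 -1.   ]]
```

Emit:
jog_arm(
  rows="0.35 0.25 3 0 0 0 -1;0.35 0.25 3 0 0 0 -1;0 0 2 0 0 0 -1;0 0 2 0 0 0 -1;0 0 0 0 0 0 -1",
  force=30,
)

```text
time: 3.9
position: [0.4844, -0.3339, 0.1211]
tool_rot: [-0.203, -3.133, -0.002]
ft_force: [-0.5, 0.1, 0.4]
grip_width: 1.001
grip_force: 0.0
```

Emit:
jog_arm(
  rows="0 0 0 0 0 0 0;0 0 0 0 0 0 0;0 0 0 0 0 0 0.3;0 0 0 0 0 0 0.3;0 0 0 0 0 0 0.3",
)

```text
time: 4.53
position: [0.485, -0.3348, 0.1227]
tool_rot: [0.204, 3.135, 0.0]
ft_force: [-0.3, -0.5, 0.7]
grip_width: 0.515
grip_force: 0.0
```

Emit:
jog_arm(
  rows="0 0 0 0 0 0 1;0 0 0 0 0 0 1;0 0 0 0 0 0 1;0 0 0 0 0 0 1",
)

```text
time: 5.03
position: [0.4847, -0.3366, 0.1229]
tool_rot: [0.206, 3.134, -0.004]
ft_force: [-0.3, -6.3, -1.4]
grip_width: 0.411
grip_force: 30.0
```

Emit:
jog_arm(
  rows="-0.35 0 -0.67 0 0 0 1;-0.35 0 -0.67 0 0 0 1;0 0 0 0 0 0 1;0 0 0 0 0 0 1",
  force=40,
)

```text
time: 5.52
position: [0.4897, -0.3372, 0.1342]
tool_rot: [-0.206, -3.131, 0.003]
ft_force: [-1.0, -6.8, -8.5]
grip_width: 0.41
grip_force: 40.0
```

Emit:
jog_arm(
  rows="-0.1 0 -0.22 0 0 0 1;0 0 0 0 0 0 1;0 0 0 0 0 0 1",
)

```text
time: 5.9
position: [0.4905, -0.3373, 0.1362]
tool_rot: [-0.206, -3.131, 0.003]
ft_force: [-0.9, -6.3, -8.5]
grip_width: 0.411
grip_force: 40.0
```

Emit:
jog_arm(
  rows="0.75 0 -0.35 0 0 0 1;0.75 0 -0.3 0 0 0 1;0 0 0 0 0 0 1",
)

```text
time: 6.28
position: [0.4761, -0.3354, 0.1433]
tool_rot: [-0.206, -3.133, 0.003]
ft_force: [-1.8, -6.5, -8.7]
grip_width: 0.411
grip_force: 40.0
```

Emit:
jog_arm(
  rows="0.65 0 -0.17 0 0 0 1;0.65 0 -0.13 0 0 0 1;0.67 0 -0.08 0 0 0 1;0.68 0 -0.02 0 0 0 1;0 0 0 0 0 0 1",
)

```text
time: 6.9
position: [0.4514, -0.332, 0.1479]
tool_rot: [0.206, 3.134, -0.004]
ft_force: [2.2, -6.7, -8.6]
grip_width: 0.413
grip_force: 40.0
```

Emit:
jog_arm(
  rows="0.68 0 0.02 0 0 0 1;0.67 0 0.08 0 0 0 1;0.65 0 0.13 0 0 0 1;0.65 0 0.17 0 0 0 1;0 0 0 0 0 0 1",
)

```text
time: 7.52
position: [0.4265, -0.3286, 0.1446]
tool_rot: [0.205, 3.131, -0.005]
ft_force: [3.9, -6.9, -6.3]
grip_width: 0.406
grip_force: 40.0
```

Emit:
jog_arm(
  rows="0.65 0 0.25 0 0 0 1;0.65 0 0.28 0 0 0 1;0.4 0 0.2 0 0 0 1;0 0 0 0 0 0 1;0 0 0 0 0 0 1",
)

```text
time: 8.15
position: [0.4107, -0.3265, 0.1379]
tool_rot: [0.204, 3.13, -0.006]
ft_force: [5.4, -6.7, -5.9]
grip_width: 0.41
grip_force: 40.0
```

Emit:
jog_arm(
  rows="-0.3 0 0.6 0 0 0 1;-0.35 0 0.65 0 0 0 1;0 0 0.1 0 0 0 1;0 0 0 0 0 0 1",
)

```text
time: 8.65
position: [0.4153, -0.3278, 0.1267]
tool_rot: [0.206, 3.132, -0.003]
ft_force: [-5.4, -2.2, 15.6]
grip_width: 0.411
grip_force: 40.0
```

Emit:
jog_arm(
  rows="0 0 -0.1 0 0 0 0.3;0 0 0 0 0 0 -0.3;0 0 0 0 0 0 -0.5;0 0 -3 0 0 0 -0.5;0 0 -5 0 0 0 -0.5",
)

```text
time: 9.28
position: [0.4139, -0.3236, 0.2035]
tool_rot: [-0.202, -3.13, -0.005]
ft_force: [0.0, -0.8, 0.8]
grip_width: 0.723
grip_force: 0.0
```

```bash
cat > heads.py <<'E'
from h import *
def heads(d,show=False):
    """black clip heads of grey housings in the top picture -> world xy of head"""
    g=cv2.resize(d["img"],None,fx=4,fy=4,interpolation=cv2.INTER_CUBIC)
    m=(g.max(2)<38).astype(np.uint8); n,l,st,c=cv2.connectedComponentsWithStats(m); out=[]
    for i in range(1,n):
        x,y,w,h,a=st[i]
        if 600<a<4000 and max(w,h)<80: out.append((np.round(at(d,(c[i][0]-1.5)/4,(c[i][1]-1.5)/4,.064),4)[:2],(c[i]/4).round(),a,w,h))
    return out
if __name__=="__main__":
    d=get("top")
    for o in heads(d): print(*o)
    c=d["img"][215:320,350:430]; cv2.imwrite("pics/t.png",cv2.resize(c,None,fx=5,fy=5,interpolation=cv2.INTER_CUBIC))
E
python3 heads.py; python3 -c "
from h import *
go([.434,-.1275,.2])"
```

```text
[0.6701 0.2039] [191. 154.] 1945 49 54
[0.6388 0.0537] [246. 174.] 1512 44 52
[0.5316 0.6422] [ 10. 182.] 2410 67 51
[0.5389 0.5689] [ 39. 183.] 2275 61 52
[0.4573 0.6327] [  6. 211.] 2117 54 49
[0.4643 0.5614] [ 35. 212.] 2247 63 49
[0.3832 0.6191] [  4. 241.] 1298 34 48
[0.3898 0.5543] [ 30. 242.] 2342 66 48
[0.4247 0.1226] [206. 253.] 1628 49 58
[0.3154 0.5468] [ 26. 273.] 2477 65 49
shift cm [ 0.91 19.95  1.11] ytool 1.441 tilt [ 0.006 -0.002 -1.   ]
```

View pics/t.png

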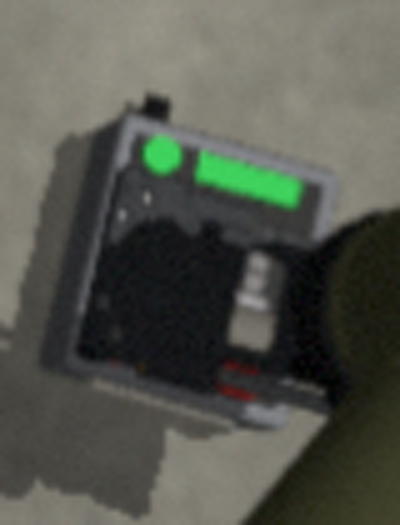

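The bat now lies on the red side, with the shank at crop (257,280) and the bar at (252,330). I'm moving to the nearest housing and checking the lock on the way.

Emit:
jog_arm(
  rows="0.2 5 0 0 0 0 -0.5;0.2 5 0 0 0 0 -0.5;0.2 5 0 0 0 0 -0.5;0.3 5 0 0 0 0 -0.5;0 0 0 0 0 0 -0.5",
)

```text
time: 9.95
position: [0.432, -0.1213, 0.2042]
tool_rot: [-0.19, -3.134, -0.003]
ft_force: [0.2, -0.3, -0.5]
grip_width: 0.751
grip_force: 0.0
```

Run:
```python
from h import *
import pickle
d=get("wrist"); e=get("scene"); t=get("top"); pickle.dump((d,e,t),open("v2.pkl","wb"))
big=cv2.resize(d["img"],(800,600),interpolation=cv2.INTER_CUBIC)
c=cv2.resize(e["img"][105:175,150:230],None,fx=3.5,fy=3.5,interpolation=cv2.INTER_CUBIC)
c2=cv2.resize(t["img"][220:310,355:425],None,fx=3,fy=3,interpolation=cv2.INTER_CUBIC)
big[600-c.shape[0]:,:c.shape[1]]=c; big[600-c2.shape[0]:,800-c2.shape[1]:]=c2
cv2.imwrite("pics/w2.png",big); print(ctrl.get_state()["position"])
```

```text
[ 0.43165077 -0.12669122  0.20454398]
```

View pics/w2.png

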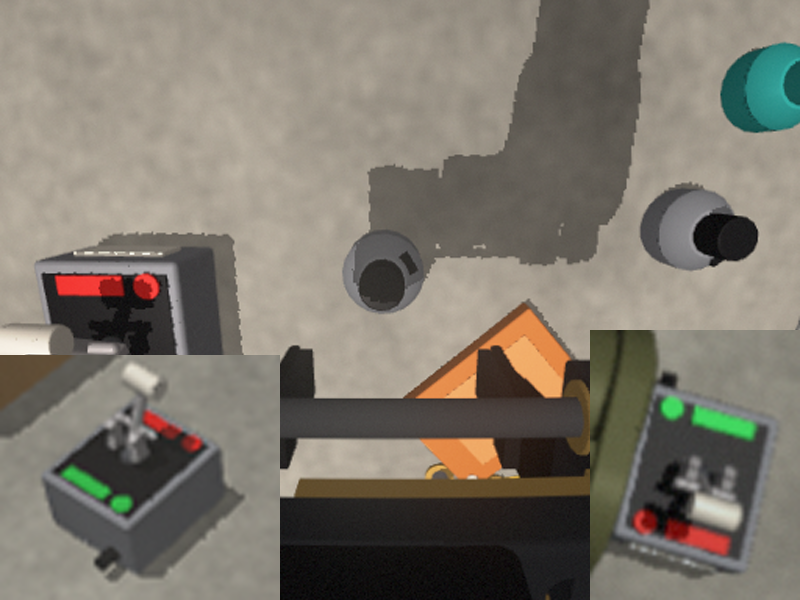

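The bat leans to red in all views: the scene-crop bar is at (145,380) and the top-crop bar at (717,510). I'm measuring how far it is pushed in, plus the offset to the housing directly ahead, whose wrist-view head is at (382,284).

Run:
```python
from h import *
import pickle
d,e,t=pickle.load(open("v2.pkl","rb")); s=800/512
p,err=tri(t,(397.3,280),e,(191.4,112.1)); M=R.from_euler("z",-.134).as_matrix()
q=M.T@(p-[.450,-.332,.074]); print(p,err,"box frame",q,"r",np.hypot(q[0],q[2]),"lean",np.arctan2(q[0],q[2]))
for th in(-.35,-.5):
  for r in(.075,.09):
    b=np.array([.450,-.332,.074])+M@[r*np.sin(th),0,r*np.cos(th)]; print(th,r,proj(t,b).round(1),proj(e,b).round(1))
h=at(d,382/s,284/s,.076); print("Hd",h); go([h[0],h[1],.05])
```

```text
[ 0.42000114 -0.32927401  0.14098921] 0.004677195150350376 box frame [-0.03009412 -0.00130627  0.06698921] r 0.07343848120994087 lean -0.42222036599215484
-0.35 0.075 [396.6 278.2] [189.9 112. ]
-0.35 0.09 [397.8 280.2] [190.4 107.7]
-0.5 0.075 [395.  282.7] [192.3 111.3]
-0.5 0.09 [396.  285.6] [193.3 106.9]
Hd [ 0.42571606 -0.12897465  0.076     ]
shift cm [ 0.55 -0.3  15.45] ytool 1.441 tilt [-0.001  0.    -1.   ]
```

Run:
```python
from heads import *
import pickle
d,e,t=pickle.load(open("v2.pkl","rb"))
for o in heads(t)[:]:
    if o[0][1]<.3: print(*o)
def whead(d,box):
    x0,y0,x1,y1=box; g=d["img"][y0:y1,x0:x1].max(2); m=(g<60).astype(np.uint8)
    n,l,st,c=cv2.connectedComponentsWithStats(m); 
    for i in range(1,n):
        if st[i][4]>200: print(st[i],c[i]+[x0,y0],at(d,*(c[i]+[x0,y0]),.076))
whead(d,(215,145,275,205))
print(e["img"][int(239/1.5625),int(383/1.5625)])
g=e["img"][140:175,230:262].max(2)<45; n,l,st,c=cv2.connectedComponentsWithStats(g.astype(np.uint8))
for i in range(1,n):
    if st[i][4]>30: print(st[i],c[i]+[230,140],at(e,*(c[i]+[230,140]),.064))
```

```text
[0.6701 0.2039] [191. 154.] 1917 49 53
[0.6389 0.054 ] [246. 174.] 1388 44 53
[0.4239 0.1233] [206. 253.] 1378 49 55
[ 15  21  29  30 647] [244.33384853 180.19629057] [ 0.42401792 -0.12891006  0.076     ]
[37 40 41]
[11 10  9 11 80] [244.825 155.05 ] [ 0.4335471  -0.12823953  0.064     ]
```

Emit:
jog_arm(
  rows="0.15 -0.2 5 0 0 0 -0.5;0 0 5 0 0 0 -0.5;0 0 3.5 0 0 0 -0.5;0 0 1.7 0 0 0 -0.5;0 0 0 0 0 0 -0.5",
  force=25,
)

```text
time: 10.72
position: [0.4286, -0.1292, 0.0516]
tool_rot: [-0.208, -3.131, 0.001]
ft_force: [0.3, 0.4, -0.0]
grip_width: 0.748
grip_force: 0.0
```

Emit:
jog_arm(
  rows="0 0 0 0 0 0 0.3;0 0 0 0 0 0 1;0 0 0 0 0 0 1;0 0 0 0 0 0 1",
)

```text
time: 11.22
position: [0.4306, -0.1282, 0.0533]
tool_rot: [0.203, 3.134, -0.0]
ft_force: [-0.2, -0.8, -0.1]
grip_width: 0.38
grip_force: 0.4
```

Emit:
jog_arm(
  rows="0 0 -3 0 0 0 1;0 0 -5 0 0 0 1;0 0 -4 0 0 0 1;0 0 0 0 0 0 1",
)

```text
time: 11.72
position: [0.4324, -0.1284, 0.1759]
tool_rot: [0.203, 3.128, 0.001]
ft_force: [-0.1, 0.7, -2.1]
grip_width: 0.359
grip_force: 25.0
```

Run:
```python
from h import *
print(ctrl.get_state()["position"])
go([.437,.312,.20]); go([.525,.295,.20]);go([.454,.401,.20]);go([.542,.383,.20])
```

```text
[ 0.43240829 -0.12835267  0.17587682]
shift cm [ 5.22 43.73 -2.41] ytool 1.441 tilt [ 0.007  0.    -1.   ] 
shift cm [-3.73 43.18 -2.35] ytool 1.441 tilt [ 0.007  0.    -1.   ] 
shift cm [ 4.68 52.77 -2.39] ytool 1.441 tilt [ 0.007  0.    -1.   ] 
shift cm [-4.27 52.12 -2.34] ytool 1.441 tilt [ 0.007  0.    -1.   ]
```

Emit:
jog_arm(
  rows="-0.4 4.8 0 0 0 0 1;-0.4 4.8 0 0 0 0 1;-0.4 4.8 0 0 0 0 1;-0.4 4.8 0 0 0 0 1;-0.4 4.8 0 0 0 0 1",
)

```text
time: 12.35
position: [0.4802, 0.1086, 0.1711]
tool_rot: [-0.204, -3.133, 0.001]
ft_force: [-0.1, 0.6, -1.1]
grip_width: 0.362
grip_force: 25.0
```

Emit:
jog_arm(
  rows="-0.4 4.8 0 0 0 0 1;-0.45 4.8 0 0 0 0 1;-0.45 4.8 0 0 0 0 1;-0.43 4.8 0 0 0 0 1;0 0 0 0 0 0 1",
)

```text
time: 12.98
position: [0.521, 0.3002, 0.1701]
tool_rot: [-0.193, -3.132, -0.0]
ft_force: [0.1, -0.7, -1.2]
grip_width: 0.359
grip_force: 25.0
```

Run:
```python
from h import *
import pickle
t=get("top"); d=get("wrist"); pickle.dump((d,t),open("v3.pkl","wb"))
print(ctrl.get_state()["position"],ctrl.get_state()["grip_width"]); go([.525,.295,.06])
big=cv2.resize(d["img"],(640,480),interpolation=cv2.INTER_CUBIC); cv2.imwrite("pics/w3.png",big)
```

```text
[0.52213479 0.29502391 0.1706624 ] 0.3610850480022868
shift cm [-0.31  0.07 11.07] ytool 1.442 tilt [-0.003 -0.003 -1.   ]
```

View pics/w3.png

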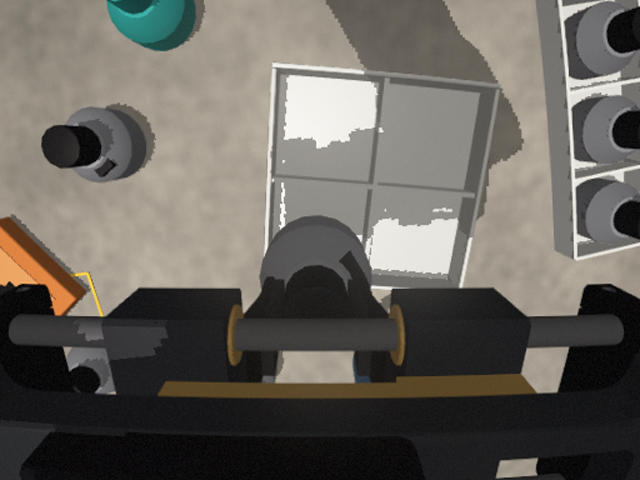

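The wrist view shows the held housing over the lower-left cell of the tray. The tray corners are at (273,65), (500,82) and (462,287), and the divider cross is at (374,183).

Run:
```python
from h import *
import pickle
d,t=pickle.load(open("v3.pkl","rb"))
f=fit2([(-.092,-.092),(-.092,.092),(.092,.092),(0,0)],[at(d,u*.8,v*.8,.035)[:2] for u,v in[(273,65),(500,82),(462,287),(374,183)]])
print(f)
c=at(t,197/1.5625,338/1.5625,.035); print(c)
```

```text
(array([0.48792969, 0.35126011]), np.float64(-0.18655537511670953), array([0.00473474, 0.00270538, 0.00498582, 0.00212853]))
[0.48867259 0.34402531 0.035     ]
```

Emit:
jog_arm(
  rows="-0.2 0 4 0 0 0 1;0 0 4 0 0 0 1;0 0 2 0 0 0 1;0 0 0.5 0 0 0 1;0 0 0 0 0 0 1",
)

```text
time: 13.7
position: [0.5258, 0.2952, 0.0688]
tool_rot: [0.205, 3.134, 0.001]
ft_force: [-0.3, 0.6, -1.4]
grip_width: 0.362
grip_force: 25.0
```

Emit:
jog_arm(
  rows="0 0 0.3 0 0 0 1;0 0 0.2 0 0 0 1;0 0 0 0 0 0 1",
)

```text
time: 14.08
position: [0.5252, 0.2954, 0.0631]
tool_rot: [0.204, 3.135, 0.0]
ft_force: [-0.2, 0.3, -1.7]
grip_width: 0.357
grip_force: 25.0
```

Emit:
jog_arm(
  rows="0 0 0.2 0 0 0 1;0 0 0.2 0 0 0 1;0 0 0 0 0 0 1",
)

```text
time: 14.45
position: [0.5249, 0.2951, 0.0586]
tool_rot: [-0.204, -3.135, 0.0]
ft_force: [0.8, 0.1, -1.0]
grip_width: 0.362
grip_force: 25.0
```

Emit:
jog_arm(
  rows="0 0 0.15 0 0 0 1;0 0 0 0 0 0 1;0 0 0 0 0 0 1",
)

```text
time: 14.82
position: [0.5255, 0.2952, 0.0581]
tool_rot: [0.204, 3.134, 0.0]
ft_force: [-1.0, -0.6, 5.1]
grip_width: 0.36
grip_force: 25.0
```

Emit:
jog_arm(
  rows="0 0 0 0 0 0 0.1;0 0 0 0 0 0 -0.3;0 0 0 0 0 0 -0.3;0 0 -3 0 0 0 -0.3;0 0 -5 0 0 0 -0.4",
)

```text
time: 15.45
position: [0.5236, 0.2945, 0.136]
tool_rot: [-0.203, -3.131, 0.004]
ft_force: [-0.1, -0.2, 1.4]
grip_width: 0.677
grip_force: 0.0
```

Emit:
jog_arm(
  rows="2 -3 -3 0 0 0 -0.5;2 -4 0 0 0 0 -0.5;2 -4 0 0 0 0 -0.5;1 -3 0 0 0 0 -0.5;0 0 0 0 0 0 -0.5",
)

```text
time: 16.08
position: [0.437, 0.1635, 0.1675]
tool_rot: [0.208, 3.134, 0.001]
ft_force: [-0.6, 0.4, -0.9]
grip_width: 0.744
grip_force: 0.0
```

```bash
cat > look.py <<'E'
from heads import *
import pickle,sys
t=get("top"); d=get("wrist"); e=get("scene"); pickle.dump((t,d,e),open("last.pkl","wb"))
for o in heads(t):
    if o[0][1]<.5: print("top",*o)
def blobs(im,thr,lo,hi):
    g=cv2.resize(im,None,fx=4,fy=4,interpolation=cv2.INTER_CUBIC); n,l,st,c=cv2.connectedComponentsWithStats((g.max(2)<thr).astype(np.uint8))
    return [((c[i]-1.5)/4,st[i]) for i in range(1,n) if lo<st[i][4]<hi and max(st[i][2:4])<130]
for c,s in blobs(e["img"],48,600,5000):
    p=at(e,*c,.0635)
    if p[1]<.5 and .3<p[0]<.8: print("scene",p.round(4)[:2],c.round(),s[2:])
print(ctrl.get_state()["position"])
E
python3 look.py; python3 -c "
from h import *
go([.428,.1225,.052])"
```

```text
top [0.67  0.204] [191. 154.] 1906 48 53
top [0.6388 0.0542] [246. 174.] 1363 44 53
scene [0.3153 0.0983] [326. 157.] [  63   83 1571]
scene [0.3288 0.204 ] [357. 173.] [  59   62 1339]
scene [0.4278 0.1203] [319. 185.] [  43   51 1642]
scene [0.5304 0.2961] [365. 239.] [  56   54 1126]
[0.43788919 0.16643878 0.16754139]
shift cm [ 0.42 -4.49 11.55] ytool 1.442 tilt [ 0.001  0.001 -1.   ]
```

Emit:
jog_arm(
  rows="0.4 -4.55 0 0 0 0 -0.5;0 0 5 0 0 0 -0.5;0 0 4 0 0 0 -0.5;0 0 2.5 0 0 0 -0.5;0 0 0 0 0 0 -0.5",
)

```text
time: 16.85
position: [0.4263, 0.1211, 0.0505]
tool_rot: [-0.201, -3.131, 0.004]
ft_force: [-0.6, 0.5, 0.7]
grip_width: 0.748
grip_force: 0.0
```

Emit:
jog_arm(
  rows="0 0 0 0 0 0 0.3;0 0 0 0 0 0 1;0 0 0 0 0 0 1;0 0 0 0 0 0 1;0 0 0 0 0 0 1",
)

```text
time: 17.48
position: [0.428, 0.1209, 0.0528]
tool_rot: [0.204, 3.134, 0.0]
ft_force: [-0.4, -0.6, 2.1]
grip_width: 0.359
grip_force: 25.0
```

Emit:
jog_arm(
  rows="0 0 -3 0 0 0 1;0 0 -5 0 0 0 1;0 0 -4 0 0 0 1;0 0 0 0 0 0 1",
)

```text
time: 17.98
position: [0.4298, 0.1217, 0.1755]
tool_rot: [0.203, 3.129, 0.005]
ft_force: [0.7, 0.6, -2.2]
grip_width: 0.357
grip_force: 25.0
```

Run:
```python
from h import *
go([.436,.312,.06]);
```

```text
shift cm [ 1.91 18.91 11.6 ] ytool 1.441 tilt [ 0.006  0.003 -1.   ]
```

Emit:
jog_arm(
  rows="0.5 4.7 0 0 0 0 1;0.5 4.7 0 0 0 0 1;0.45 4.75 0 0 0 0 1;0.45 4.75 0 0 0 0 1;0 0 0 0 0 0 1",
)

```text
time: 18.6
position: [0.431, 0.3146, 0.1703]
tool_rot: [-0.193, -3.133, 0.0]
ft_force: [-0.9, -0.7, -1.8]
grip_width: 0.36
grip_force: 25.0
```

Emit:
jog_arm(
  rows="0 0 4 0 0 0 1;0 0 4 0 0 0 1;0 0 2 0 0 0 1;0 0 0.5 0 0 0 1;0 0 0 0 0 0 1",
)

```text
time: 19.23
position: [0.4333, 0.3101, 0.0672]
tool_rot: [-0.205, -3.135, 0.001]
ft_force: [1.0, -0.6, -1.5]
grip_width: 0.36
grip_force: 25.0
```

Emit:
jog_arm(
  rows="0 0 0.5 0 0 0 1;0 0 0.2 0 0 0 1;0 0 0 0 0 0 1",
)

```text
time: 19.6
position: [0.4334, 0.3108, 0.0606]
tool_rot: [0.204, 3.135, 0.0]
ft_force: [-0.3, -0.2, -1.2]
grip_width: 0.357
grip_force: 25.0
```

Emit:
jog_arm(
  rows="0 0 0.2 0 0 0 1;0 0 0.15 0 0 0 1;0 0 0 0 0 0 1",
)

```text
time: 19.98
position: [0.4334, 0.3108, 0.0569]
tool_rot: [0.204, 3.135, 0.0]
ft_force: [-0.4, 0.8, -1.1]
grip_width: 0.361
grip_force: 25.0
```

Emit:
jog_arm(
  rows="0 0 0 0 0 0 0.1;0 0 0 0 0 0 -0.3;0 0 0 0 0 0 -0.3;0 0 -3 0 0 0 -0.3;0 0 -5 0 0 0 -0.4",
)

```text
time: 20.6
position: [0.4321, 0.3098, 0.1361]
tool_rot: [-0.203, -3.132, 0.005]
ft_force: [0.0, 0.6, -0.6]
grip_width: 0.675
grip_force: 0.0
```

Emit:
jog_arm(
  rows="0 0 -5 0 0 0 -0.5;-4.5 -1.5 0 0 0 0 -0.5;-5 -1.5 0 0 0 0 -0.5;-5 -1.5 0 0 0 0 -0.5;0 0 0 0 0 0 -0.5",
)

```text
time: 21.22
position: [0.5748, 0.243, 0.1863]
tool_rot: [0.215, 3.133, -0.004]
ft_force: [-0.1, -0.2, -0.3]
grip_width: 0.749
grip_force: 0.0
```

```bash
python3 look.py; python3 -c "
from h import *
go([.669,.2035,.052])"
```

```text
top [0.6746 0.2041] [191. 153.] 1280 48 44
top [0.6379 0.0549] [246. 174.] 1103 42 51
scene [ 0.4614 -0.369 ] [176. 133.] [  77   53 1073]
scene [ 0.4401 -0.3118] [195. 135.] [  90   93 1795]
scene [0.4351 0.1383] [324. 190.] [ 46  49 722]
scene [0.4639 0.1949] [339. 205.] [  64   74 1266]
scene [0.509  0.3001] [369. 233.] [ 107   98 3725]
[0.5703666  0.24825237 0.18660689]
shift cm [-10.37  -3.18  13.45] ytool 1.442 tilt [-0.001  0.001 -1.   ]
```

Emit:
jog_arm(
  rows="-5.2 -1.7 0 0 0 0 -0.5;-5.1 -1.7 2 0 0 0 -0.5;0 0 5 0 0 0 -0.5;0 0 4 0 0 0 -0.5;0 0 2.4 0 0 0 -0.5",
)

```text
time: 22.0
position: [0.6663, 0.2021, 0.0503]
tool_rot: [-0.199, -3.131, -0.0]
ft_force: [-0.5, 0.5, 1.2]
grip_width: 0.747
grip_force: 0.0
```

Emit:
jog_arm(
  rows="0 0 0 0 0 0 -0.5;0 0 0 0 0 0 0.3;0 0 0 0 0 0 1;0 0 0 0 0 0 1;0 0 0 0 0 0 1",
)

```text
time: 22.62
position: [0.6694, 0.2007, 0.0536]
tool_rot: [0.204, 3.134, 0.001]
ft_force: [-1.4, 0.9, 1.0]
grip_width: 0.385
grip_force: 0.5
```

Emit:
jog_arm(
  rows="0 0 0 0 0 0 1;0 0 -3 0 0 0 1;0 0 -5 0 0 0 1;0 0 -4 0 0 0 1;0 0 0 0 0 0 1",
)

```text
time: 23.25
position: [0.6713, 0.2007, 0.1771]
tool_rot: [0.204, 3.128, 0.004]
ft_force: [0.5, 0.0, -2.4]
grip_width: 0.363
grip_force: 25.0
```

Run:
```python
from h import *
print(ctrl.get_state()["position"]);go([.541,.3837,.06]); go([.4528,.4007,.06])
```

```text
[0.67130166 0.20069049 0.17714148]
shift cm [15.37 16.42 11.66] ytool 1.441 tilt [ 0.007  0.002 -1.   ] 
shift cm [24.34 16.96 11.61] ytool 1.441 tilt [ 0.007  0.002 -1.   ]
```

Emit:
jog_arm(
  rows="3.8 4.1 0 0 0 0 1;3.8 4.1 0 0 0 0 1;3.85 4.1 0 0 0 0 1;3.9 4.1 0 0 0 0 1;0 0 0 0 0 0 1",
)

```text
time: 23.88
position: [0.5317, 0.3893, 0.1705]
tool_rot: [-0.186, -3.13, -0.002]
ft_force: [0.8, -0.3, -0.9]
grip_width: 0.358
grip_force: 25.0
```

Emit:
jog_arm(
  rows="0 0 4 0 0 0 1;0 0 4 0 0 0 1;0 0 2 0 0 0 1;0 0 0.5 0 0 0 1;0 0 0 0 0 0 1",
)

```text
time: 24.5
position: [0.5387, 0.383, 0.0686]
tool_rot: [0.204, 3.134, 0.001]
ft_force: [-0.6, 0.3, -0.6]
grip_width: 0.361
grip_force: 25.0
```

Emit:
jog_arm(
  rows="0 0 0.6 0 0 0 1;0 0 0.3 0 0 0 1;0 0 0 0 0 0 1",
)

```text
time: 24.88
position: [0.538, 0.3828, 0.059]
tool_rot: [0.204, 3.135, 0.0]
ft_force: [0.1, 0.5, -1.1]
grip_width: 0.361
grip_force: 25.0
```

Emit:
jog_arm(
  rows="0 0 0.2 0 0 0 1;0 0 0 0 0 0 1;0 0 0 0 0 0 0.1;0 0 0 0 0 0 -0.3;0 0 0 0 0 0 -0.3",
)

```text
time: 25.5
position: [0.5381, 0.3828, 0.0568]
tool_rot: [0.204, 3.135, 0.0]
ft_force: [-0.0, -0.1, -0.8]
grip_width: 0.589
grip_force: 0.0
```

Emit:
jog_arm(
  rows="0 0 -3 0 0 0 -0.3;0 0 -5 0 0 0 -0.4;0 0 -5 0 0 0 -0.5;-2.4 -5.2 0 0 0 0 -0.5;-2.4 -5.2 0 0 0 0 -0.5",
)

```text
time: 26.12
position: [0.5727, 0.273, 0.1879]
tool_rot: [0.2, 3.133, 0.002]
ft_force: [0.2, -0.2, -0.4]
grip_width: 0.747
grip_force: 0.0
```

Emit:
jog_arm(
  rows="-2.4 -5.2 0 0 0 0 -0.5;-2.4 -5.2 0 0 0 0 -0.5;-2.4 -5.2 0 0 0 0 -0.5;0 0 0 0 0 0 -0.5",
)

```text
time: 26.62
position: [0.6249, 0.1014, 0.1872]
tool_rot: [0.22, 3.132, -0.006]
ft_force: [-0.6, 1.1, -0.4]
grip_width: 0.753
grip_force: 0.0
```

```bash
python3 look.py; python3 -c "
from h import *
import pickle
t,d,e=pickle.load(open('last.pkl','rb'))
go([.639,.053,.052])
cv2.imwrite('pics/w4.png',cv2.resize(d['img'],(640,480),interpolation=cv2.INTER_CUBIC))"
```

```text
top [0.5393 0.3845] [112. 193.] 2064 54 52
top [0.5251 0.2976] [144. 203.] 2236 60 52
top [0.4436 0.3282] [126. 233.] 2215 55 58
scene [ 0.4643 -0.3642] [177. 134.] [  77   60 1640]
scene [ 0.4438 -0.3111] [194. 136.] [  90   93 2293]
scene [0.5361 0.0402] [279. 201.] [ 28  44 734]
scene [0.5451 0.1311] [307. 217.] [ 46  52 977]
scene [0.4452 0.3258] [385. 219.] [  52   52 1507]
scene [0.5335 0.1731] [322. 220.] [ 46  52 871]
scene [0.5267 0.2961] [366. 237.] [  57   56 2085]
scene [0.5505 0.38  ] [394. 259.] [ 49  49 891]
[0.6231324  0.1105969  0.18676287]
shift cm [-2.32 -5.52 13.47] ytool 1.442 tilt [-0.     0.001 -1.   ]
```

View pics/w4.png

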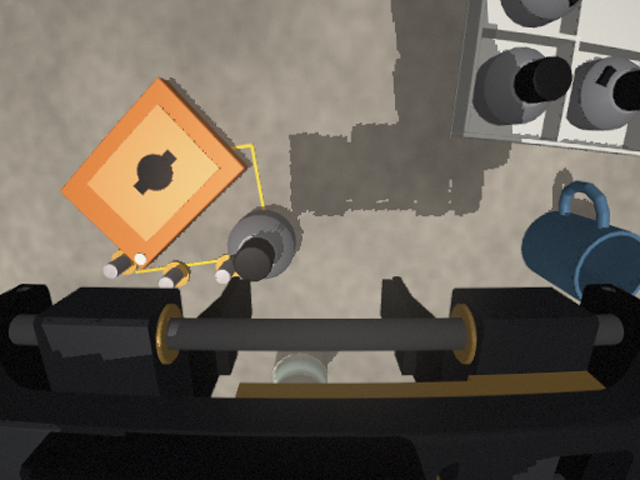

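```bash
python3 -c "
from h import *
import pickle
t,d,e=pickle.load(open('last.pkl','rb'))
print(at(d,253*.8,260*.8,.076)); print('pin',at(d,222*.8,277*.8,.03),'expected',.6009+.063*1-.028*.027,-.0204+.063*.027+.028)
print('Hc',at(d,630*.8,90*.8,.08),at(d,544*.8,80*.8,.08))"
```

```text
[0.63520283 0.05243498 0.076     ]
pin [0.66305365 0.00848458 0.03      ] expected 0.663144 0.009301
Hc [0.53885768 0.35854382 0.08      ] [0.52616187 0.28741805 0.08      ]
```

Emit:
jog_arm(
  rows="-1.2 -2.8 0 0 0 0 -0.5;-1.1 -2.75 2 0 0 0 -0.5;0 0 5 0 0 0 -0.5;0 0 4 0 0 0 -0.5;0 0 2.4 0 0 0 -0.5",
)

```text
time: 27.4
position: [0.6373, 0.0542, 0.0502]
tool_rot: [-0.198, -3.132, -0.001]
ft_force: [0.6, 1.2, -0.3]
grip_width: 0.749
grip_force: 0.0
```

Emit:
jog_arm(
  rows="0 0 0 0 0 0 -0.5;0 0 0 0 0 0 0.3;0 0 0 0 0 0 1;0 0 0 0 0 0 1;0 0 0 0 0 0 1",
)

```text
time: 28.02
position: [0.6393, 0.0514, 0.0535]
tool_rot: [0.204, 3.134, 0.0]
ft_force: [-0.1, -1.9, 1.4]
grip_width: 0.382
grip_force: 0.9
```

Emit:
jog_arm(
  rows="0 0 0 0 0 0 1;0 0 -3 0 0 0 1;0 0 -5 0 0 0 1;0 0 -5 0 0 0 1;0 0 0 0 0 0 1",
)

```text
time: 28.65
position: [0.6419, 0.0515, 0.188]
tool_rot: [0.204, 3.126, 0.003]
ft_force: [0.4, -0.0, -1.1]
grip_width: 0.363
grip_force: 25.0
```

Run:
```python
from h import *
print(ctrl.get_state()["position"]);go([.4528,.4007,.06])
```

```text
[0.641904   0.05148251 0.188008  ]
shift cm [23.39 32.14 12.68] ytool 1.441 tilt [ 0.009  0.001 -1.   ]
```

Emit:
jog_arm(
  rows="3.3 4.6 0 0 0 0 1;3.3 4.6 0 0 0 0 1;3.3 4.6 0 0 0 0 1;3.35 4.6 0 0 0 0 1;3.35 4.6 0 0 0 0 1",
)

```text
time: 29.28
position: [0.5023, 0.302, 0.1814]
tool_rot: [-0.204, -3.133, 0.002]
ft_force: [0.3, 0.2, -1.5]
grip_width: 0.363
grip_force: 25.0
```

Emit:
jog_arm(
  rows="3.35 4.6 0 0 0 0 1;3.35 4.5 0 0 0 0 1;0 0 0 0 0 0 1;0 0 0 0 0 0 1",
)

```text
time: 29.78
position: [0.4492, 0.399, 0.1815]
tool_rot: [-0.203, -3.134, 0.004]
ft_force: [0.3, -0.9, -1.0]
grip_width: 0.362
grip_force: 25.0
```

```bash
python3 look.py; python3 -c "
from h import *
import pickle
t,d,e=pickle.load(open('last.pkl','rb'))
go([.4528,.4007,.06])
a=cv2.resize(e['img'][190:300,320:440],None,fx=3.3,fy=3.3,interpolation=cv2.INTER_CUBIC)
b=cv2.resize(t['img'][160:270,70:180],None,fx=3.3,fy=3.3,interpolation=cv2.INTER_CUBIC)
cv2.imwrite('pics/w5.png',np.hstack([a,b]))"
```

```text
top [0.5394 0.3846] [112. 193.] 2142 55 52
top [0.5251 0.2981] [144. 203.] 2304 59 53
top [0.4436 0.3283] [126. 233.] 2344 57 59
top [ 0.5475 -0.5776] [494. 245.] 691 66 45
top [ 0.5346 -0.6082] [507. 252.] 613 44 35
scene [0.4429 0.3264] [386. 219.] [  54   54 2070]
scene [0.5267 0.2968] [366. 238.] [  56   56 2082]
scene [0.54   0.3838] [397. 256.] [  58   57 2389]
[0.45062473 0.39798868 0.18236143]
shift cm [-0.18  0.31 12.24] ytool 1.438 tilt [-0.    -0.001 -1.   ]
```

View pics/w5.png

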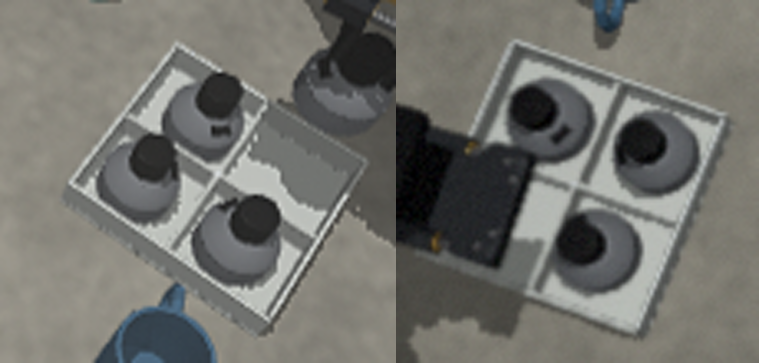

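The scene and top crops show three housings upright in separate cells. The one at top-crop (597,250) has shifted towards the divider, and the free cell at (545,215) is below the held housing. I'm placing it there.

Emit:
jog_arm(
  rows="-0.15 0.5 4 0 0 0 1;0 0 4 0 0 0 1;0 0 2 0 0 0 1;0 0 1.5 0 0 0 1;0 0 0 0 0 0 1",
)

```text
time: 30.55
position: [0.4517, 0.4042, 0.0675]
tool_rot: [-0.205, -3.134, 0.001]
ft_force: [-0.3, 0.5, -1.6]
grip_width: 0.359
grip_force: 25.0
```

Emit:
jog_arm(
  rows="0 0 0.6 0 0 0 1;0 0 0.3 0 0 0 1;0 0 0 0 0 0 1",
)

```text
time: 30.92
position: [0.4517, 0.4048, 0.0591]
tool_rot: [0.204, 3.135, 0.0]
ft_force: [-0.0, 0.7, -2.1]
grip_width: 0.359
grip_force: 25.0
```

Emit:
jog_arm(
  rows="0 0 0.2 0 0 0 1;0 0 0 0 0 0 1;0 0 0 0 0 0 0.1;0 0 0 0 0 0 -0.2;0 0 0 0 0 0 -0.2",
)

```text
time: 31.55
position: [0.4516, 0.4048, 0.0569]
tool_rot: [0.204, 3.135, 0.0]
ft_force: [0.3, -0.6, -0.1]
grip_width: 0.565
grip_force: 0.0
```

Emit:
jog_arm(
  rows="0 0 -4 0 0 0 -0.2;0 0 -4 0 0 0 -0.2;-0.1 -4 0 0 0 0 -0.3;-0.1 -3.9 0 0 0 0 -0.3;0 0 0 0 0 0 -0.3",
)

```text
time: 32.17
position: [0.4441, 0.3226, 0.1371]
tool_rot: [0.211, 3.134, -0.002]
ft_force: [0.2, 0.3, -0.2]
grip_width: 0.644
grip_force: 0.0
```

Emit:
jog_arm(
  rows="0 0 4 0 0 0 -0.3;0 0 2 0 0 0 -0.3;0 0 2 0 0 0 -0.3;0 0 0 0 0 0 -0.3",
  force=15,
)

```text
time: 32.67
position: [0.4421, 0.3261, 0.0553]
tool_rot: [-0.202, -3.132, 0.003]
ft_force: [-0.2, -0.8, 0.3]
grip_width: 0.649
grip_force: 0.0
```

Emit:
jog_arm(
  rows="0 0 0 0 0 0 0.3;0 0 0 0 0 0 1;0 0 0 0 0 0 1;0 0 0 0 0 0 1;0 0 0 0 0 0 1",
)

```text
time: 33.3
position: [0.4438, 0.3263, 0.0575]
tool_rot: [0.204, 3.134, 0.001]
ft_force: [-0.4, -0.1, 3.2]
grip_width: 0.363
grip_force: 15.0
```

Emit:
jog_arm(
  rows="0 0 -1 0 0 0 1;0.3 -0.7 0 0 0 0 1;0.2 -0.6 0 0 0 0 1;0 0 0.6 0 0 0 1;0 0 0 0 0 0 1",
)

```text
time: 33.92
position: [0.4362, 0.3134, 0.06]
tool_rot: [-0.204, -3.134, 0.001]
ft_force: [-0.2, 0.5, -1.2]
grip_width: 0.362
grip_force: 15.0
```

Emit:
jog_arm(
  rows="0 0 0.3 0 0 0 1;0 0 0.1 0 0 0 1;0 0 0 0 0 0 1",
)

```text
time: 34.3
position: [0.4369, 0.314, 0.0575]
tool_rot: [0.204, 3.135, 0.0]
ft_force: [-2.1, -1.0, 5.3]
grip_width: 0.36
grip_force: 15.0
```

Emit:
jog_arm(
  rows="0 0 0 0 0 0 0.1;0 0 0 0 0 0 -0.2;0 0 0 0 0 0 -0.2;0 0 -4 0 0 0 -0.2;0 0 -4 0 0 0 -0.2",
)

```text
time: 34.92
position: [0.4364, 0.3136, 0.1372]
tool_rot: [-0.204, -3.134, 0.001]
ft_force: [-0.2, 1.0, 0.6]
grip_width: 0.595
grip_force: 0.0
```

Emit:
jog_arm(
  rows="-0.95 -5 -3 0 0 0 0;-0.95 -5 0 0 0 0 1;-0.95 -5 0 0 0 0 1;-0.95 -5 0 0 0 0 1;-0.95 -5 0 0 0 0 1",
)

```text
time: 35.55
position: [0.4515, 0.0582, 0.167]
tool_rot: [0.204, 3.134, 0.001]
ft_force: [0.1, -0.2, 1.1]
grip_width: 0.132
grip_force: 0.0
```

Emit:
jog_arm(
  rows="-0.95 -5 0 0 0 0 1;-0.95 -5 0 0 0 0 1;0 0 0 0 0 -0.08 1;0 0 0 0 0 -0.077 1;0 0 0 0 0 0 1",
)

```text
time: 36.17
position: [0.4574, -0.0419, 0.1668]
tool_rot: [-0.041, 3.141, 0.0]
ft_force: [-0.3, 0.4, 0.4]
grip_width: 0.005
grip_force: 0.0
```

```bash
cat > plate.py <<'E'
from h import *
N=np.array([.6009,-.0204]);NY=.027
def plate(d,dbg=None):
    """plate pose in nest frame by fitting the orange silhouette (top face, z=.02) in picture d"""
    from scipy.optimize import minimize
    hsv=cv2.cvtColor(d["img"],cv2.COLOR_BGR2HSV); m=cv2.inRange(hsv,(5,110,90),(20,255,255)); 
    n,l,st,c=cv2.connectedComponentsWithStats(m); i=1+st[1:,4].argmax(); m=(l==i).astype(np.uint8)*255
    m=cv2.morphologyEx(m,cv2.MORPH_CLOSE,np.ones((15,15),np.uint8))
    pts=cv2.findContours(m,cv2.RETR_EXTERNAL,cv2.CHAIN_APPROX_NONE)[0]; pts=max(pts,key=len)[:,0]
    W=np.array([at(d,u,v,.02)[:2] for u,v in pts],np.float32)
    (cx,cy),(w,h),a=cv2.minAreaRect(W*1000); q=cv2.boxPoints(((cx,cy),(w,h),a))/1000
    e=q[1]-q[0] if np.linalg.norm(q[1]-q[0])>np.linalg.norm(q[2]-q[1]) else q[2]-q[1]
    y=np.arctan2(e[1],e[0]); rel=(y-np.pi/2-NY+np.pi/2)%np.pi-np.pi/2
    p=R.from_euler("z",-NY).as_matrix()[:2,:2]@(np.array([cx,cy])/1000-N)
    print("plate nest xy",p.round(4),"yaw",round(rel,3),"size",round(w,1),round(h,1)); return p,rel
def tool():
    s=ctrl.get_state(); p=R.from_euler("z",-NY).as_matrix()[:2,:2]@(s["position"][:2]-N)
    print("tool nest",p.round(4),"z",s["position"][2].round(4),"f",np.round(s["ft_force"],1),"ytool",np.arctan2(*R.from_rotvec(s["tool_rot"]).as_matrix()[1::-1,1]).round(3))
if __name__=="__main__":
    for n in("top","scene","wrist"):
        try: plate(get(n))
        except Exception as x: print(n,x)
    tool()
E
python3 plate.py; python3 -c "
from plate import *
import pickle
plate(pickle.load(open('top0.pkl','rb')));plate(pickle.load(open('scene0.pkl','rb')))"
```

```text
plate nest xy [-0.2739 -0.5782] yaw 1.563 size 250.8 81.0
plate nest xy [-0.5765 -0.7872] yaw -1.544 size 955.6 589.4
plate nest xy [-0.1086 -0.0127] yaw -0.002 size 45.6 98.1
tool nest [-0.144  -0.0174] z 0.1668 f [-0.2 -0.2  0.5] ytool 1.597
plate nest xy [-0.2739 -0.5782] yaw 1.563 size 250.8 81.0
plate nest xy [-0.3994 -0.6813] yaw -0.191 size 440.1 433.9
```

```bash
python3 - <<'E'
s=open("plate.py").read()
s=s.replace("    n,l,st,c=","    roi=np.zeros_like(m); cv2.fillPoly(roi,[np.array([proj(d,[N[0]+.17*np.cos(k)-.03,N[1]+.17*np.sin(k),.01]) for k in np.linspace(0,6.28,40)],np.int32)],255); m&=roi\n    n,l,st,c=")
open("plate.py","w").write(s)
E
python3 -c "
from plate import *
import pickle
plate(pickle.load(open('top0.pkl','rb')));plate(pickle.load(open('scene0.pkl','rb')))
plate(get('top'))"
```

```text
plate nest xy [-0.0332 -0.0331] yaw 0.573 size 110.9 179.2
plate nest xy [-0.033  -0.0198] yaw 0.576 size 118.2 149.6
plate nest xy [ 0.0286 -0.0519] yaw -0.038 size 85.1 35.8
```

Emit:
jog_arm(
  rows="0 0 5 0 0 0 1;0 0 5 0 0 0 1;0 0 4 0 0 0 1;0 0 1.6 0 0 0 1;0 0 0 0 0 0 1",
)

```text
time: 37.0
position: [0.4571, -0.0418, 0.0105]
tool_rot: [0.043, -3.14, 0.001]
ft_force: [0.6, -0.5, -0.2]
grip_width: 0.008
grip_force: 0.0
```

Emit:
jog_arm(
  rows="-1 0.3 0 0 0 0 1;-0.6 0.3 0 0 0 0 1;-0.5 0.2 0 0 0 0 1;0 0 0 0 0 0 1",
)

```text
time: 37.5
position: [0.4788, -0.0329, 0.0111]
tool_rot: [-0.043, 3.14, 0.0]
ft_force: [-1.4, -0.4, 0.3]
grip_width: 0.011
grip_force: 0.3
```

Emit:
jog_arm(
  rows="-0.5 0.4 0 0 0 0 1;-0.5 0.4 0 0 0 0 1;-0.5 0.4 0 0 0 0 1;0 0 0 0 0 0 1",
)

```text
time: 38.0
position: [0.4931, -0.02, 0.0107]
tool_rot: [0.044, -3.141, -0.001]
ft_force: [-1.6, 0.7, -0.1]
grip_width: 0.005
grip_force: 1.0
```

Emit:
jog_arm(
  rows="-0.5 0.4 0 0 0 0 1;-0.5 0.4 0 0 0 0 1;-0.5 0.4 0 0 0 0 1;0 0 0 0 0 0 1",
)

```text
time: 38.5
position: [0.507, -0.0074, 0.0102]
tool_rot: [0.044, -3.14, -0.001]
ft_force: [-3.2, 0.9, -0.9]
grip_width: 0.004
grip_force: 1.5
```

Run:
```python
from plate import *
import pickle
for n in("scene","wrist"): plate(get(n))
tool()
t=get("top"); e=get("scene"); pickle.dump((t,e),open("p1.pkl","wb"))
a=cv2.resize(e['img'][170:270,190:310],None,fx=3.3,fy=3.3,interpolation=cv2.INTER_CUBIC)
b=cv2.resize(t['img'][155:255,220:340],None,fx=3.3,fy=3.3,interpolation=cv2.INTER_CUBIC)
cv2.imwrite('pics/p1.png',np.hstack([a,b]))
```

```text
plate nest xy [-0.0078 -0.0186] yaw 0.257 size 119.5 167.1
plate nest xy [-0.0554 -0.0056] yaw -0.001 size 27.6 200.0
tool nest [-0.0933  0.0147] z 0.0105 f [-2.6  1.3 -0.8] ytool 1.598
```

View pics/p1.png

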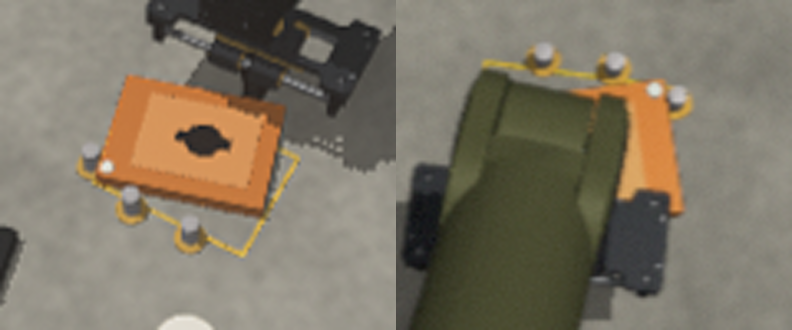

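The plate is swinging home; its yaw is now about 0.25. The dot corner is at the pins, at scene crop (106,166), with the pins at (92,155), (130,198) and (190,232). I'm carrying on.

Emit:
jog_arm(
  rows="-0.5 0.3 0 0 0 0 1;-0.5 0.3 0 0 0 0 1;-0.5 0.2 0 0 0 0 1;0 0 0 0 0 0 1",
)

```text
time: 39.2
position: [0.5228, 0.0003, 0.0109]
tool_rot: [-0.043, 3.141, 0.0]
ft_force: [-3.3, 1.1, -0.8]
grip_width: 0.007
grip_force: 1.2
```

Emit:
jog_arm(
  rows="-0.4 0.1 0 0 0 0 1;-0.3 0 0 0 0 0 1;-0.3 0 0 0 0 0 1;0 0 0 0 0 0 1",
)

```text
time: 39.7
position: [0.526, 0.0018, 0.01]
tool_rot: [0.043, -3.128, -0.003]
ft_force: [-16.9, 2.7, 12.0]
grip_width: 0.003
grip_force: 8.7
```

Emit:
jog_arm(
  rows="-0.2 0 0 0 0 0 1;-0.2 0 0 0 0 0 1;0 0 0 0 0 0 1",
)

```text
time: 40.08
position: [0.5264, 0.0017, 0.0095]
tool_rot: [0.043, -3.12, -0.003]
ft_force: [-25.5, 2.8, 19.0]
grip_width: 0.006
grip_force: 12.8
```

Run:
```python
from plate import *
plate(get("scene")); tool()
```

```text
plate nest xy [ 0.0132 -0.0093] yaw 0.13 size 138.8 167.2
tool nest [-0.0739  0.0241] z 0.0095 f [-25.6   3.   18.6] ytool 1.598
```

Run:
```python
from plate import *
t=get("top"); e=get("scene"); d=get("wrist")
a=cv2.resize(e['img'][180:260,200:310],None,fx=3.6,fy=3.6,interpolation=cv2.INTER_CUBIC)
b=cv2.resize(t['img'][165:245,220:330],None,fx=3.6,fy=3.6,interpolation=cv2.INTER_CUBIC)
w=cv2.resize(d['img'][120:280,:],None,fx=1.5,fy=1.5)
h=np.hstack([a,b]); cv2.imwrite('pics/p2.png',np.vstack([h,np.pad(w,((0,0),(0,h.shape[1]-w.shape[1]),(0,0)))]))
```

```text
(no output)
```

View pics/p2.png

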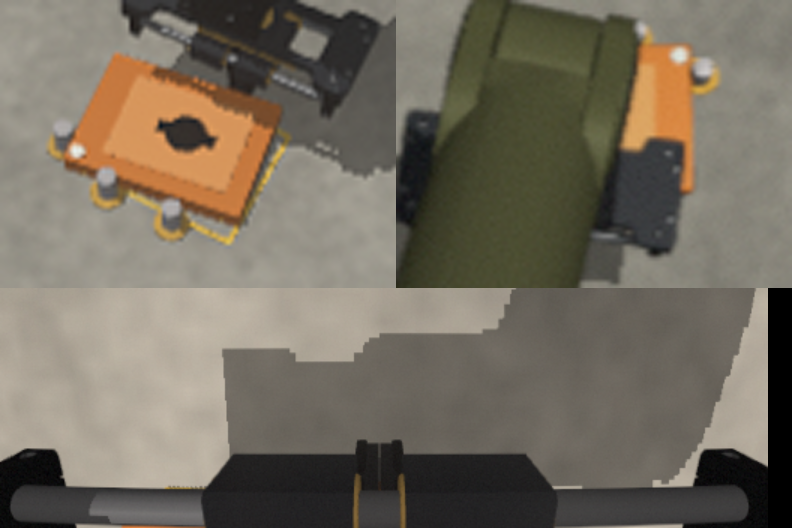

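Emit:
jog_arm(
  rows="0.6 0 0 0 0 0 1;0.8 0 0 0 0 0 1;0 0 -5 0 0 0 1;0 0 -5 0 0 0 1;0 5 -2 0 0 0 1",
)

```text
time: 40.9
position: [0.5256, 0.0465, 0.1358]
tool_rot: [-0.027, 3.13, -0.001]
ft_force: [1.3, 0.8, -0.8]
grip_width: 0.005
grip_force: 0.0
```

Emit:
jog_arm(
  rows="0 6 0 0 0 0 1;0 6 0 0 0 0 1;0 6 0 0 0 0 1;0 4 0 0 0 0 1;0 0 0 0 0 0 1",
)

```text
time: 41.52
position: [0.5156, 0.2756, 0.1317]
tool_rot: [-0.052, 3.137, 0.005]
ft_force: [-1.3, -0.0, 0.4]
grip_width: 0.005
grip_force: 0.0
```

Run:
```python
from plate import *
import pickle
t=get("top"); e=get("scene"); pickle.dump((t,e),open("p3.pkl","wb")); plate(t); plate(e); tool()
c=t['img'][160:240,225:335]; cv2.imwrite('pics/p3.png',cv2.resize(c,None,fx=7,fy=7,interpolation=cv2.INTER_CUBIC))
```

```text
plate nest xy [ 0.0046 -0.0116] yaw 0.119 size 127.0 172.2
plate nest xy [ 0.014  -0.0088] yaw 0.114 size 137.8 167.1
tool nest [-0.0766  0.293 ] z 0.1315 f [ 0.1 -1.   0.4] ytool 1.598
```

View pics/p3.png

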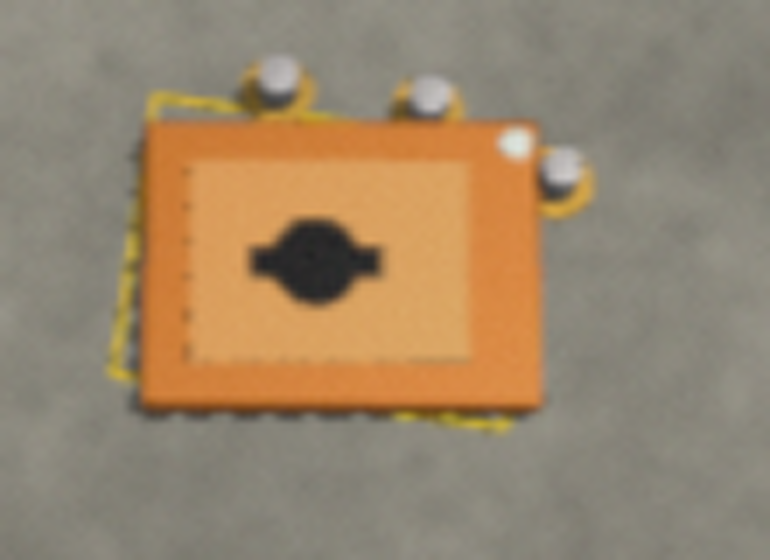

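Both pins 2 and 3 are touching the plate: its +x edge is at (430,122) and its -y edge at (541,185). It is still 0.12 rad short. The pads' friction blocks the sideways slide the corner needs, so I'm pushing along the corner's arc instead (+x with more +y).

Emit:
jog_arm(
  rows="0.4 -5.3 0 0 0 0 1;0.4 -5.3 0 0 0 0 1;0.4 -5.3 0 0 0 0 1;0.4 -5.3 0 0 0 0 1;0.3 -5.3 0 0 0 0 1",
)

```text
time: 42.25
position: [0.5033, 0.0012, 0.1316]
tool_rot: [-0.037, 3.139, 0.0]
ft_force: [0.7, -0.1, -0.2]
grip_width: 0.006
grip_force: 0.0
```

Emit:
jog_arm(
  rows="0 0 5 0 0 0 1;0 0 4 0 0 0 1;0 0 2 0 0 0 1;0 0 1 0 0 0 1;0 0 0 0 0 0 1",
)

```text
time: 42.88
position: [0.5033, 0.0043, 0.011]
tool_rot: [-0.04, 3.141, -0.001]
ft_force: [0.3, -0.4, -0.3]
grip_width: 0.006
grip_force: 0.0
```

```bash
python3 -c "
from plate import *
tool()"
```

```text
tool nest [-0.0969  0.0273] z 0.011 f [ 0.3 -0.4 -0.3] ytool 1.596
```

Emit:
jog_arm(
  rows="-1 0 0 0 0 0 1;-0.7 0 0 0 0 0 1;-0.4 0 0 0 0 0 1;0 0 0 0 0 0 1",
)

```text
time: 43.38
position: [0.5245, 0.0061, 0.011]
tool_rot: [-0.043, 3.141, -0.0]
ft_force: [-0.1, 0.2, 0.6]
grip_width: 0.006
grip_force: 0.0
```

Emit:
jog_arm(
  rows="-0.25 0.3 0 0 0 0 1;-0.2 0.3 0 0 0 0 1;0 0 0 0 0 0 1",
)

```text
time: 43.75
position: [0.5284, 0.0127, 0.0107]
tool_rot: [0.044, -3.141, -0.0]
ft_force: [-1.1, -0.3, -0.5]
grip_width: 0.004
grip_force: 0.4
```

Emit:
jog_arm(
  rows="-0.2 0.3 0 0 0 0 1;-0.2 0.3 0 0 0 0 1;0 0 0 0 0 0 1",
)

```text
time: 44.12
position: [0.5327, 0.0189, 0.0109]
tool_rot: [-0.044, 3.141, 0.001]
ft_force: [0.3, 1.0, -0.4]
grip_width: 0.003
grip_force: 0.4
```

Emit:
jog_arm(
  rows="-0.2 0.3 0 0 0 0 1;-0.2 0.3 0 0 0 0 1;0 0 0 0 0 0 1",
)

```text
time: 44.5
position: [0.5346, 0.0241, 0.0105]
tool_rot: [0.042, -3.138, 0.001]
ft_force: [-4.6, -0.9, 2.5]
grip_width: 0.007
grip_force: 2.5
```

Emit:
jog_arm(
  rows="-0.15 0.2 0 0 0 0 1;-0.15 0 0 0 0 0 1;0 0 0 0 0 0 1",
)

```text
time: 44.88
position: [0.5349, 0.0254, 0.0101]
tool_rot: [0.041, -3.132, 0.001]
ft_force: [-11.2, -2.1, 8.8]
grip_width: 0.005
grip_force: 5.6
```

Run:
```python
from plate import *
plate(get("scene")); tool()
```

```text
plate nest xy [ 0.0166 -0.0034] yaw -0.035 size 168.2 138.2
tool nest [-0.0648  0.0476] z 0.0101 f [-11.4  -2.8   8. ] ytool 1.597
```

Emit:
jog_arm(
  rows="0.8 0 0 0 0 0 1;0.7 0 0 0 0 0 1;0 0 -5 0 0 0 1;0 3.5 -3 0 0 0 1;-4 3.5 0 0 0 0 1",
)

```text
time: 45.55
position: [0.5638, 0.0986, 0.095]
tool_rot: [-0.042, 3.135, 0.006]
ft_force: [1.5, 0.1, 1.2]
grip_width: 0.004
grip_force: 0.0
```

Emit:
jog_arm(
  rows="-4.3 0 0 0 0 0 1;-4.3 0 0 0 0 0 1;0 0 4 0 0 0 1;0 0 3 0 0 0 1;0 0 1 0 0 0 1",
)

```text
time: 46.18
position: [0.6468, 0.0997, 0.0088]
tool_rot: [0.043, -3.139, 0.001]
ft_force: [0.1, 0.2, 0.6]
grip_width: 0.003
grip_force: 0.0
```

```bash
python3 -c "
from plate import *
tool()"
```

```text
tool nest [0.0492 0.1188] z 0.0088 f [0.1 0.2 0.6] ytool 1.598
```

Emit:
jog_arm(
  rows="0 -1 0 0 0 0 1;0 -0.7 0 0 0 0 1;0 -0.5 0 0 0 0 1;0 0 0 0 0 0 1",
)

```text
time: 46.68
position: [0.6494, 0.0766, 0.0119]
tool_rot: [-0.041, 3.14, 0.0]
ft_force: [0.5, 0.4, 0.2]
grip_width: 0.009
grip_force: 0.0
```

Emit:
jog_arm(
  rows="0 -0.3 0 0 0 0 1;0 -0.3 0 0 0 0 1;0 0 0 0 0 0 1",
)

```text
time: 47.05
position: [0.6489, 0.071, 0.0109]
tool_rot: [-0.042, 3.141, -0.0]
ft_force: [-0.2, -0.2, 0.2]
grip_width: 0.009
grip_force: 0.0
```

Emit:
jog_arm(
  rows="0 -0.3 0 0 0 0 1;0 -0.2 0 0 0 0 1;0 0 0 0 0 0 1",
)

```text
time: 47.42
position: [0.6491, 0.0661, 0.0109]
tool_rot: [-0.042, 3.141, -0.0]
ft_force: [-0.7, -0.3, -0.2]
grip_width: 0.008
grip_force: 0.0
```

```bash
python3 -c "
from plate import *
plate(get('scene'));tool()"
```

```text
plate nest xy [ 0.0145 -0.0268] yaw 1.37 size 107.2 138.9
tool nest [0.0505 0.0854] z 0.0109 f [-0.8  0.3 -0.7] ytool 1.598
```

Emit:
jog_arm(
  rows="0 -0.3 0 0 0 0 1;0 0 0 0 0 0 1",
)

```text
time: 47.72
position: [0.6491, 0.0644, 0.0109]
tool_rot: [-0.043, 3.141, 0.002]
ft_force: [-0.3, 2.8, 0.5]
grip_width: 0.01
grip_force: 1.1
```

Emit:
jog_arm(
  rows="0 -0.2 0 0 0 0 1;0 0 0 0 0 0 1",
)

```text
time: 47.98
position: [0.6491, 0.0643, 0.0109]
tool_rot: [-0.045, 3.141, 0.005]
ft_force: [-0.2, 5.5, -1.2]
grip_width: 0.009
grip_force: 2.8
```

Emit:
jog_arm(
  rows="0 -0.2 0 0 0 0 1;0 0 0 0 0 0 1",
)

```text
time: 48.22
position: [0.6491, 0.0642, 0.0109]
tool_rot: [-0.047, 3.141, 0.008]
ft_force: [-0.0, 8.1, -1.1]
grip_width: 0.006
grip_force: 4.1
```

Emit:
jog_arm(
  rows="0 0.8 0 0 0 0 1;0 0.7 0 0 0 0 1;0 0 -5 0 0 0 1;0 0 -4 0 0 0 1;5 -3 0 0 0 0 1",
)

```text
time: 48.85
position: [0.6048, 0.0451, 0.1053]
tool_rot: [-0.049, 3.13, 0.001]
ft_force: [-0.4, -1.8, -0.3]
grip_width: 0.003
grip_force: 0.0
```

Emit:
jog_arm(
  rows="5 -3.5 0 0 0 0 1;5 -3.5 0 0 0 0 1;0 0 5 0 0 0 1;0 0 3.9 0 0 0 1;0 0 0 0 0 0 1",
)

```text
time: 49.48
position: [0.4987, -0.0304, 0.0097]
tool_rot: [0.041, -3.135, 0.002]
ft_force: [0.2, 0.0, 0.2]
grip_width: 0.006
grip_force: 0.0
```

```bash
python3 -c "
from plate import *
tool()"
```

```text
tool nest [-0.1024 -0.0072] z 0.0097 f [0.2 0.  0.2] ytool 1.597
```

Emit:
jog_arm(
  rows="-1.5 0 0 0 0 0 1;-1 0 0 0 0 0 1;-0.6 0 0 0 0 0 1;-0.4 0 0 0 0 0 1;0 0 0 0 0 0 1",
)

```text
time: 50.1
position: [0.5338, -0.0287, 0.0115]
tool_rot: [0.042, -3.135, -0.001]
ft_force: [-5.8, 0.1, 4.9]
grip_width: 0.004
grip_force: 3.7
```

Emit:
jog_arm(
  rows="-0.2 0 0 0 0 0 1;-0.2 0 0 0 0 0 1;0 0 0 0 0 0 1",
)

```text
time: 50.48
position: [0.534, -0.0287, 0.0109]
tool_rot: [0.041, -3.127, -0.002]
ft_force: [-15.1, 1.0, 10.9]
grip_width: 0.005
grip_force: 7.8
```

```bash
python3 -c "
from plate import *
tool()"
```

```text
tool nest [-0.0671 -0.0065] z 0.0109 f [-15.1   1.   10.9] ytool 1.597
```

Emit:
jog_arm(
  rows="0.8 0 0 0 0 0 1;0.7 0 -2 0 0 0 1;0 0 -5 0 0 0 1;0 0 -5 0 0 0 0;0 0 -5 0 0 0 -1",
)

```text
time: 51.1
position: [0.5261, -0.029, 0.1841]
tool_rot: [-0.043, 3.139, 0.0]
ft_force: [0.8, 0.5, -0.3]
grip_width: 0.155
grip_force: 0.0
```

Emit:
jog_arm(
  rows="2 -5.5 0 0 0 0 -1;2 -5.5 0 0 0 0 -1;2 -5.5 0 0 0 0 -1;2 -5.5 0 0 0 0 -1;0 0 0 0 0 0 -1",
)

```text
time: 51.72
position: [0.4496, -0.2568, 0.1829]
tool_rot: [-0.028, 3.14, -0.004]
ft_force: [0.8, 0.4, 0.0]
grip_width: 0.715
grip_force: 0.0
```

```bash
python3 look.py
python3 - <<'E'
from plate import *
import pickle
t,d,e=pickle.load(open('last.pkl','rb'))
plate(t); tool()
c=t['img'][160:240,225:335]; c=cv2.resize(c,None,fx=7,fy=7,interpolation=cv2.INTER_CUBIC)
M=R.from_euler("z",NY).as_matrix()[:2,:2]
q=[((proj(t,[*(N+M@np.array(p)),.02])-[225,160]+.5)*7).round().tolist() for p in[(.055,.075),(.055,-.075),(-.055,-.075),(-.055,.075)]]; print("home corners",q)
cv2.imwrite('pics/p4.png',c)
E
```

```text
top [0.5394 0.3845] [112. 193.] 2113 55 52
top [0.5252 0.2981] [144. 203.] 2257 59 52
top [0.4522 0.4066] [ 95. 225.] 2193 57 50
top [0.4364 0.3163] [130. 237.] 2257 56 59
scene [ 0.3312 -0.3988] [191. 106.] [  39   64 1328]
scene [ 0.3241 -0.3088] [214. 114.] [  45   77 1381]
scene [0.437  0.3149] [382. 215.] [  53   50 1680]
scene [0.453  0.4057] [414. 234.] [  59   54 2208]
scene [0.5281 0.2973] [366. 238.] [  56   55 1513]
scene [0.54  0.384] [397. 256.] [  58   58 2237]
[ 0.4523562  -0.25022187  0.18203923]
plate nest xy [ 0.0027 -0.0077] yaw -0.036 size 171.5 124.2
tool nest [-0.1547 -0.2257] z 0.182 f [-0.3  0.6  0.8] ytool 1.599
home corners [[154.0, 89.0], [545.0, 134.0], [516.0, 418.0], [117.0, 371.0]]
```

View pics/p4.png

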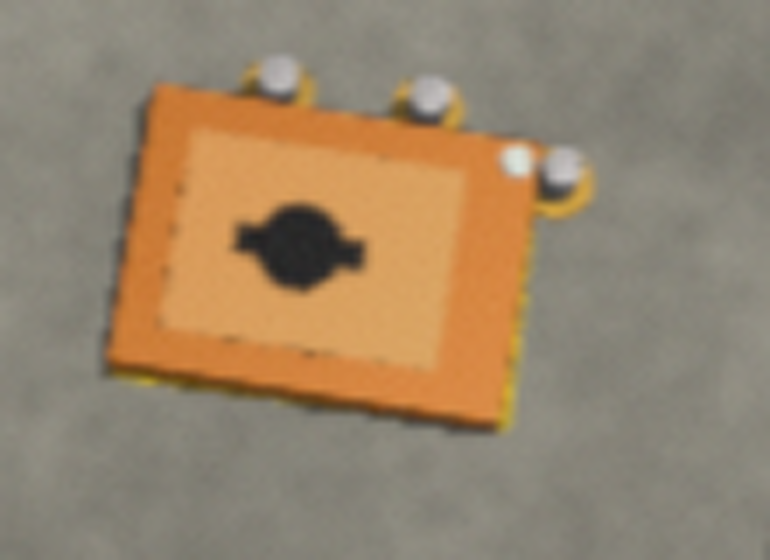

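The plate now lies along the pin line: its top edge runs (160,87)–(540,140), and the pin tops are at (279,73) and (430,93). The -y edge is at pin 3 (562,168). I'm checking flushness numerically.

Run:
```python
from plate import *
import pickle
from scipy.optimize import least_squares
def analyse(t):
    im=t["img"].astype(float); S=7
    g=cv2.resize(t["img"][160:240,225:335],None,fx=S,fy=S,interpolation=cv2.INTER_CUBIC)
    hsv=cv2.cvtColor(g,cv2.COLOR_BGR2HSV)
    # pins: bright, unsaturated
    m=((hsv[...,1]<40)&(hsv[...,2]>150)).astype(np.uint8); n,l,st,c=cv2.connectedComponentsWithStats(m)
    P=sorted([((c[i]+.5)/S-.5+[225,160]).tolist() for i in range(1,n) if 400<st[i][4]<3000])
    pins=[at(t,*p,.03)[:2] for p in P]
    print("pins px",np.round(P,1).tolist(),[np.round(p,4).tolist() for p in pins])
    o=((hsv[...,0]>5)&(hsv[...,0]<20)&(hsv[...,1]>140)&(hsv[...,2]>110))
    def line(pts):
        vx,vy,x,y=cv2.fitLine(np.array(pts,np.float32),cv2.DIST_HUBER,0,.001,.001).ravel(); return np.array([x,y]),np.array([vx,vy])
    w=lambda x,y:at(t,(x+.5)/S-.5+225,(y+.5)/S-.5+160,.02)[:2]
    # upper edge: first orange going down, between columns 170..230, 320..390, 470..500
    up=[w(x,np.argmax(o[:,x])) for x in[*range(175,235,3),*range(325,385,3),*range(470,495,3)]]
    rt=[w(o.shape[1]-1-np.argmax(o[y,::-1]),y) for y in range(240,330,4)]
    return pins,line(up),line(rt)
t=pickle.load(open("last.pkl","rb"))[0]
pins,(u,du),(r,dr)=analyse(t)
du*=np.sign(du[1]); nrm=np.array([du[1],-du[0]]) # towards +x
print("edge yaw",np.arctan2(-du[0],du[1]),"right edge yaw",np.arctan2(dr[1],dr[0])%np.pi)
for p in pins: print("pin to +x edge mm",1e3*nrm@(p-u))
dr*=np.sign(dr[0]); n2=np.array([dr[1],-dr[0]])
print("pin3 to -y edge mm",1e3*n2@(pins[-1]-r))
q=[np.array(p) for p in pins]; 
f=fit2([(.063,.028),(.063,-.030),(.042,-.083)],q[:3]); print("nest",f)
```

```text
pins px [[264.5, 169.8], [286.2, 172.7], [298.4, 182.6], [305.2, 183.0]] [[0.6647, 0.009], [0.6651, -0.0489], [0.6431, -0.0844], [0.6444, -0.1022]]
edge yaw -0.017556263 right edge yaw 3.1086702
pin to +x edge mm 9.961817067884745
pin to +x edge mm 11.401392842063524
pin to +x edge mm -10.000397621623813
pin to +x edge mm -8.323902645202827
pin3 to -y edge mm 7.607615066341564
nest (array([ 0.60309947, -0.01031424]), np.float64(-0.050411922044525326), array([0.00611493, 0.00549699, 0.01113681]))
```

Pin 2 shows about 1.4 mm more gap than pin 1, so the -y push must have turned the plate slightly clockwise. I'm re-seating it: +x at pin 2, then -y in line with pin 3, then +x between the pins.

Emit:
jog_arm(
  rows="-1.45 5.1 0 0 0 0 1;-1.45 5.1 0 0 0 0 1;-1.45 5.1 0 0 0 0 1;-1.45 5 0 0 0 0 1;0 0 0 0 0 0 1",
)

```text
time: 52.5
position: [0.505, -0.0391, 0.1817]
tool_rot: [-0.062, 3.141, 0.003]
ft_force: [0.3, -1.3, 0.4]
grip_width: 0.461
grip_force: 0.0
```

Emit:
jog_arm(
  rows="0 0 5 0 0 0 1;0 0 5 0 0 0 1;0 0 4 0 0 0 1;0 0 3.1 0 0 0 1;0 0 0 0 0 0 1",
)

```text
time: 53.12
position: [0.5018, -0.0459, 0.0088]
tool_rot: [0.045, -3.136, 0.001]
ft_force: [0.2, -0.7, 0.8]
grip_width: 0.012
grip_force: 0.0
```

Emit:
jog_arm(
  rows="-1 0 0 0 0 0 1;-1 0 0 0 0 0 1;-0.5 0 0 0 0 0 1;-0.3 0 0 0 0 0 1;0 0 0 0 0 0 1",
)

```text
time: 53.75
position: [0.5322, -0.0459, 0.011]
tool_rot: [-0.043, 3.141, 0.0]
ft_force: [-0.6, -1.1, 0.6]
grip_width: 0.003
grip_force: 0.0
```

Emit:
jog_arm(
  rows="-0.2 0 0 0 0 0 1;0 0 0 0 0 0 1",
)

```text
time: 54.0
position: [0.5333, -0.0458, 0.0107]
tool_rot: [0.042, -3.14, -0.0]
ft_force: [-1.5, 0.1, 1.5]
grip_width: 0.005
grip_force: 0.9
```

Emit:
jog_arm(
  rows="-0.2 0 0 0 0 0 1;0 0 0 0 0 0 1",
)

```text
time: 54.25
position: [0.5335, -0.0458, 0.0104]
tool_rot: [0.042, -3.136, -0.001]
ft_force: [-6.4, -0.2, 5.7]
grip_width: 0.009
grip_force: 3.4
```

Emit:
jog_arm(
  rows="-0.2 0 0 0 0 0 1;0 0 0 0 0 0 1",
)

```text
time: 54.5
position: [0.5338, -0.046, 0.0101]
tool_rot: [0.042, -3.132, -0.001]
ft_force: [-10.9, -0.8, 8.2]
grip_width: 0.004
grip_force: 5.3
```

Emit:
jog_arm(
  rows="0.8 0 0 0 0 0 1;0.7 0 -3 0 0 0 1;0 3 -6 0 0 0 1;-3 4 0 0 0 0 1;-4 4 0 0 0 0 1",
)

```text
time: 55.12
position: [0.5919, 0.0652, 0.0988]
tool_rot: [-0.042, 3.137, 0.003]
ft_force: [0.9, 0.4, -0.2]
grip_width: 0.008
grip_force: 0.0
```

Emit:
jog_arm(
  rows="-5.2 3.2 0 0 0 0 1;0 0 0 0 0 0 1;0 0 5 0 0 0 1;0 0 3.9 0 0 0 1;0 0 0 0 0 0 1",
)

```text
time: 55.75
position: [0.638, 0.0961, 0.0047]
tool_rot: [0.042, -3.135, 0.003]
ft_force: [-0.1, -0.4, 0.2]
grip_width: 0.004
grip_force: 0.0
```

```bash
python3 -c "
from plate import *
go([.637,.068,.0105])"
```

```text
shift cm [ 0.18 -2.81 -0.58] ytool 1.597 tilt [-0.006 -0.002 -1.   ]
```

Emit:
jog_arm(
  rows="0.2 -1 -0.4 0 0 0 1;0 -1 0 0 0 0 1;0 -0.6 0 0 0 0 1;0 -0.2 0 0 0 0 1;0 0 0 0 0 0 1",
)

```text
time: 56.38
position: [0.6401, 0.0691, 0.012]
tool_rot: [-0.042, 3.141, 0.001]
ft_force: [-0.3, -0.3, -0.3]
grip_width: 0.008
grip_force: 0.0
```

Emit:
jog_arm(
  rows="0 -0.2 0 0 0 0 1;0 -0.2 0 0 0 0 1;0 0 0 0 0 0 1",
)

```text
time: 56.75
position: [0.64, 0.0649, 0.0117]
tool_rot: [0.042, -3.141, 0.0]
ft_force: [-0.5, -0.6, 0.2]
grip_width: 0.006
grip_force: 0.0
```

Emit:
jog_arm(
  rows="0 -0.2 0 0 0 0 1;0 -0.1 0 0 0 0 1;0 0 0 0 0 0 1",
)

```text
time: 57.12
position: [0.64, 0.0644, 0.0117]
tool_rot: [0.045, -3.141, -0.004]
ft_force: [0.4, 5.2, -0.5]
grip_width: 0.005
grip_force: 2.6
```

Emit:
jog_arm(
  rows="0 -0.2 0 0 0 0 1;0 0 0 0 0 0 1;0 0.8 0 0 0 0 1;0 0.8 -2 0 0 0 1;0 0 -6 0 0 0 1",
)

```text
time: 57.75
position: [0.6373, 0.0763, 0.0904]
tool_rot: [0.044, -3.135, 0.003]
ft_force: [1.8, 0.8, 0.0]
grip_width: 0.005
grip_force: 0.0
```

Emit:
jog_arm(
  rows="4 -2.5 0 0 0 0 1;4 -2.5 0 0 0 0 1;5 -2.5 0 0 0 0 1;0 -1.5 0 0 0 0 1;0 0 4 0 0 0 1",
)

```text
time: 58.38
position: [0.5168, -0.0191, 0.0559]
tool_rot: [-0.038, 3.13, 0.001]
ft_force: [0.7, 1.2, -0.2]
grip_width: 0.004
grip_force: 0.0
```

Emit:
jog_arm(
  rows="0 0 4 0 0 0 1;0 0 0 0 0 0 1",
)

```text
time: 58.62
position: [0.511, -0.018, 0.0104]
tool_rot: [0.042, -3.137, 0.002]
ft_force: [-0.0, 0.8, 0.8]
grip_width: 0.006
grip_force: 0.0
```

```bash
python3 -c "
from plate import *
go([.532,-.005,.0105]); print(ctrl.get_state()['position'])"
```

```text
shift cm [-2.14  1.24 -0.02] ytool 1.598 tilt [-0.004 -0.001 -1.   ] 
[ 0.51097674 -0.01795662  0.01041325]
```

Emit:
jog_arm(
  rows="0 1 0 0 0 0 1;-1 0 0 0 0 0 1;-0.8 0 0 0 0 0 1;-0.4 0 0 0 0 0 1;0 0 0 0 0 0 1",
)

```text
time: 59.25
position: [0.534, -0.0069, 0.0117]
tool_rot: [0.042, -3.141, 0.0]
ft_force: [-0.3, -0.1, 1.4]
grip_width: 0.01
grip_force: 0.5
```

Emit:
jog_arm(
  rows="-0.2 0 0 0 0 0 1;-0.2 0 0 0 0 0 1;0 0 0 0 0 0 1",
)

```text
time: 59.62
position: [0.5343, -0.0069, 0.011]
tool_rot: [0.042, -3.134, -0.001]
ft_force: [-8.0, -0.5, 6.6]
grip_width: 0.005
grip_force: 4.6
```

Emit:
jog_arm(
  rows="-0.2 0 0 0 0 0 1;-0.2 0 0 0 0 0 1;0 0 0 0 0 0 1",
)

```text
time: 60.0
position: [0.5346, -0.0069, 0.0104]
tool_rot: [0.041, -3.126, -0.001]
ft_force: [-17.1, 0.3, 13.4]
grip_width: 0.009
grip_force: 8.8
```

Emit:
jog_arm(
  rows="0.8 0 0 0 0 0 1;0.8 0 -3 0 0 0 1;0 0 -5 0 0 0 1;0 0 -5 0 0 0 1;-5 -1 0 0 0 0 1",
)

```text
time: 60.62
position: [0.5795, -0.0148, 0.149]
tool_rot: [-0.045, 3.128, 0.007]
ft_force: [-0.0, 0.2, 0.3]
grip_width: 0.01
grip_force: 0.0
```

Emit:
jog_arm(
  rows="-5 -1 0 0 0 0 1;-4.5 -1 0 0 0 0 1;0 0 0 0 0 0 1;0 0 0 0 0 0 1",
)

```text
time: 61.12
position: [0.6713, -0.0332, 0.1414]
tool_rot: [0.042, -3.141, 0.0]
ft_force: [0.4, 0.3, 0.5]
grip_width: 0.011
grip_force: 0.0
```

Run:
```python
from plate import *
import pickle
d=get("wrist"); pickle.dump(d,open("wp.pkl","wb")); tool()
for p in[(.063,.028),(.063,-.030),(.042,-.083)]: print(proj(d,[.6017+p[0],-.019+p[1],.03]).round())
for p in[(.055,.075),(.055,-.075),(-.055,-.075),(-.055,.075)]: print(proj(d,[.6017+p[0],-.019+p[1],.02]).round())
cv2.imwrite('pics/wp.png',cv2.resize(d['img'][:300,:],None,fx=1.56,fy=1.56,interpolation=cv2.INTER_CUBIC))
```

```text
tool nest [ 0.0698 -0.0145] z 0.1418 f [-0.   0.1  0.1] ytool 1.598
[295. 185.]
[237. 184.]
[183. 162.]
[339. 177.]
[194. 173.]
[191.  57.]
[351.  63.]
```

View pics/wp.png

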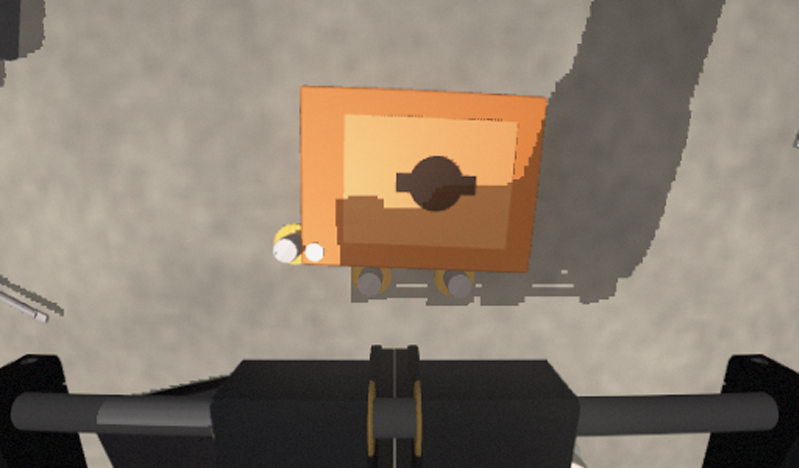

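The plate edge (302,264)–(528,272) is parallel to the pins at (370,283) and (459,286) and touches them. Pin 3 at (286,250) bears on the -y edge, and no outline shows outside the plate, so it is home. Next is the toggle.

Emit:
jog_arm(
  rows="0 0 -4.5 0 0 0 1;0 0 -4.5 0 0 0 0;3.7 -4.1 0 0 0 0 -1;3.7 -4.1 0 0 0 0 -1;3.7 -4.1 0 0 0 0 -1",
)

```text
time: 61.8
position: [0.5622, -0.1597, 0.2325]
tool_rot: [-0.044, 3.139, 0.002]
ft_force: [1.1, -1.5, 0.1]
grip_width: 0.375
grip_force: 0.0
```

Emit:
jog_arm(
  rows="3.75 -4.1 0 0 0 0 -1;3.75 -4.1 0 0 0 0 -1;3.8 -4.1 0 0 0 0 -1;3.8 -4.1 0 0 0 0 -1;0 0 0 0 0 0.08 -1",
)

```text
time: 62.42
position: [0.4129, -0.331, 0.2326]
tool_rot: [0.1, 3.138, 0.0]
ft_force: [0.2, 1.1, 0.4]
grip_width: 0.943
grip_force: 0.0
```

Emit:
jog_arm(
  rows="0 0 0 0 0 0.081 -1;0 0 0 0 0 0 -1;0 0 0 0 0 0 -1",
)

```text
time: 62.8
position: [0.4175, -0.3265, 0.2319]
tool_rot: [0.207, 3.134, 0.001]
ft_force: [-0.6, -0.4, 0.4]
grip_width: 0.993
grip_force: 0.0
```

```bash
python3 look.py | grep -v "scene"; python3 -c "
from plate import *
go([.417,-.3275,.122],np.pi/2-.134)"
```

```text
top [0.5393 0.3846] [112. 193.] 2136 55 52
top [0.5251 0.2981] [144. 203.] 2289 60 53
top [0.4522 0.4068] [ 95. 225.] 2224 57 52
top [0.4364 0.3163] [130. 237.] 2298 57 59
[ 0.41768523 -0.32681644  0.23178229]
shift cm [ 0.06 -0.08 10.98] ytool 1.438 tilt [ 0.  0. -1.]  turn tool z 0.001
```

Emit:
jog_arm(
  rows="0 0 4 0 0 0 -1;0 0 4 0 0 0 -1;0 0 2 0 0 0 -1;0 0 1 0 0 0 -1;0 0 0 0 0 0 -0.5",
  force=40,
)

```text
time: 63.58
position: [0.4176, -0.327, 0.1216]
tool_rot: [-0.21, -3.134, -0.0]
ft_force: [-0.1, -0.3, -0.1]
grip_width: 0.945
grip_force: 0.0
```

Emit:
jog_arm(
  rows="0 0 0 0 0 0 0;0 0 0 0 0 0 0;0 0 0 0 0 0 1;0 0 0 0 0 0 1;0 0 0 0 0 0 1",
)

```text
time: 64.2
position: [0.4176, -0.3277, 0.122]
tool_rot: [0.21, 3.134, -0.002]
ft_force: [0.3, -2.8, 0.4]
grip_width: 0.406
grip_force: 40.1
```

Emit:
jog_arm(
  rows="0 0 0 0 0 0 1;0 0 0 0 0 0 1",
)

```text
time: 64.45
position: [0.4176, -0.3277, 0.1219]
tool_rot: [0.21, 3.134, -0.001]
ft_force: [-0.6, -2.0, 1.3]
grip_width: 0.406
grip_force: 40.0
```

Emit:
jog_arm(
  rows="0.37 0 -0.77 0 0 0 1;0.37 0 -0.77 0 0 0 1;0 0 0 0 0 0 1;0 0 0 0 0 0 1",
)

```text
time: 64.95
position: [0.4106, -0.3264, 0.1367]
tool_rot: [0.21, 3.133, -0.002]
ft_force: [4.7, -5.5, -9.6]
grip_width: 0.407
grip_force: 40.0
```

Emit:
jog_arm(
  rows="-0.62 0 -0.27 0 0 0 1;-0.63 0 -0.23 0 0 0 1;-0.65 0 -0.17 0 0 0 1;-0.66 0 -0.13 0 0 0 1;0 0 0 0 0 0 1",
)

```text
time: 65.58
position: [0.4347, -0.3298, 0.1446]
tool_rot: [-0.21, -3.132, 0.0]
ft_force: [-2.0, -4.0, -8.7]
grip_width: 0.407
grip_force: 40.0
```

Emit:
jog_arm(
  rows="-0.67 0 -0.08 0 0 0 1;-0.68 0 -0.02 0 0 0 1;-0.68 0 0.02 0 0 0 1;-0.67 0 0.08 0 0 0 1;0 0 0 0 0 0 1",
)

```text
time: 66.2
position: [0.4602, -0.3334, 0.1442]
tool_rot: [-0.211, -3.129, -0.001]
ft_force: [-4.2, -4.1, -6.8]
grip_width: 0.409
grip_force: 40.0
```

Emit:
jog_arm(
  rows="-0.66 0 0.13 0 0 0 1;-0.65 0 0.17 0 0 0 1;-0.65 0 0.23 0 0 0 1;-0.65 0 0.27 0 0 0 1;0 0 0 0 0 0 1",
)

```text
time: 66.82
position: [0.4854, -0.337, 0.1362]
tool_rot: [-0.211, -3.128, -0.001]
ft_force: [-5.7, -3.3, -5.0]
grip_width: 0.412
grip_force: 40.0
```

Emit:
jog_arm(
  rows="-0.5 0 0.28 0 0 0 1;0 0 0 0 0 0 1;0.3 0 0.6 0 0 0 1;0.35 0 0.6 0 0 0 1;0 0 0 0 0 0 1",
)

```text
time: 67.45
position: [0.4879, -0.3376, 0.1246]
tool_rot: [0.21, 3.132, -0.002]
ft_force: [-2.0, -4.3, 4.1]
grip_width: 0.409
grip_force: 40.0
```

Emit:
jog_arm(
  rows="0.15 0 0.15 0 0 0 1;0 0 0 0 0 0 1;0 0 0 0 0 0 0.1;0 0 0 0 0 0 -0.3;0 0 0 0 0 0 -0.5",
)

```text
time: 68.08
position: [0.4856, -0.3347, 0.1204]
tool_rot: [-0.208, -3.134, -0.003]
ft_force: [-0.3, -0.1, 1.7]
grip_width: 0.596
grip_force: 0.0
```

Emit:
jog_arm(
  rows="0 0 -3 0 0 0 -0.5;0 0 -5 0 0 0 -0.5;0 0 -5 0 0 0 -0.5;4 4 0 0 0 0 -0.5;4 4 0 0 0 0 -0.5",
)

```text
time: 68.7
position: [0.416, -0.2449, 0.2507]
tool_rot: [-0.211, -3.134, -0.0]
ft_force: [-0.4, 1.3, -0.1]
grip_width: 0.747
grip_force: 0.0
```

Emit:
jog_arm(
  rows="0 5 0 0 0 0 -0.5;0 5 0 0 0 0 -0.5;0 0 0 0 0 0 -0.5;0 0 0 0 0 0 -0.5",
)

```text
time: 69.2
position: [0.4298, -0.1473, 0.2507]
tool_rot: [-0.209, -3.134, 0.0]
ft_force: [0.2, -0.9, 0.9]
grip_width: 0.749
grip_force: 0.0
```

```bash
python3 look.py
python3 - <<'E'
from plate import *
import pickle
t,d,e=pickle.load(open('last.pkl','rb')); t0=pickle.load(open('top0.pkl','rb')); e0=pickle.load(open('scene0.pkl','rb'))
# white bar: bright, unsaturated blob near the box, compared with the start pictures
def bar(im,box):
    x0,y0,x1,y1=box; h=cv2.cvtColor(im["img"][y0:y1,x0:x1],cv2.COLOR_BGR2HSV); m=((h[...,2]>135)&(h[...,1]<60)).astype(np.uint8)
    n,l,st,c=cv2.connectedComponentsWithStats(m); return [((c[i]+[x0,y0]).round(1).tolist(),int(st[i][4])) for i in range(1,n) if st[i][4]>15]
for n,a,b,bx in(("top",t0,t,(365,235,420,300)),("scene",e0,e,(160,95,220,160))): print(n,"start",bar(a,bx),"now",bar(b,bx))
# bystanders: difference of start and now around glue pot, mug, driver
for n,(x,y,w) in dict(glue=(248,120,22),mug=(135,138,24),driver=(404,193,34),black=(340,131,40),turq=(175,291,18)).items():
    print(n,"mean abs diff",np.abs(t["img"][y-w:y+w,x-w:x+w].astype(int)-t0["img"][y-w:y+w,x-w:x+w]).mean().round(2))
print(ctrl.get_state()["position"],ctrl.get_state()["time"])
E
```

```text
top [0.5394 0.3845] [112. 193.] 2096 54 52
top [0.5251 0.2981] [144. 203.] 2248 58 53
top [0.4523 0.4066] [ 96. 225.] 2185 57 50
top [0.4365 0.3163] [130. 237.] 2247 56 59
scene [0.4368 0.3148] [382. 215.] [  53   50 1729]
scene [0.453  0.4056] [414. 234.] [  59   54 2160]
scene [0.5281 0.2968] [366. 238.] [  56   55 1555]
scene [0.5399 0.384 ] [397. 256.] [  58   57 2244]
[ 0.42975303 -0.14833142  0.25072023]
top start [([403.1, 252.0], 121)] now [([413.7, 251.6], 334), ([405.4, 251.8], 121)]
scene start [([191.3, 112.1], 738), ([217.2, 123.2], 20), ([215.3, 137.1], 26), ([163.6, 153.2], 111), ([214.6, 155.2], 95)] now [([193.5, 118.0], 1500), ([174.7, 145.9], 36), ([214.7, 155.0], 97)]
glue mean abs diff 11.88
mug mean abs diff 9.32
driver mean abs diff 16.25
black mean abs diff 8.99
turq mean abs diff 9.87
[ 0.42975303 -0.14833142  0.25072023] 69.35
```

Run:
```python
from plate import *
import pickle
t,d,e=pickle.load(open('last.pkl','rb')); t0=pickle.load(open('top0.pkl','rb')); e0=pickle.load(open('scene0.pkl','rb'))
for a,b in((t0,t),(e0,e)): print(b["o"]-a["o"],np.abs(a["R"]-b["R"]).max())
G=lambda d:cv2.cvtColor(d["img"],cv2.COLOR_BGR2GRAY)
def shift(a,b,c,w,s=8):
    x,y=c; T=G(a)[y-w:y+w,x-w:x+w]; S=G(b)[y-w-s:y+w+s,x-w-s:x+w+s]
    r=cv2.matchTemplate(S,T,cv2.TM_CCOEFF_NORMED); _,v,_,p=cv2.minMaxLoc(r); return (p[0]-s,p[1]-s),round(v,3)
P=dict(glue=(248,122,16),mug=(135,140,20),driver=(404,193,30),black=(340,131,30),turq=(175,291,14),redbin=(417,105,20),boxgreen=(390,248,10),boxred=(385,288,12),bar=(402,252,8),shank=(393,262,7))
for n,(x,y,w) in P.items(): print(n,shift(t0,t,(x,y),w))
for n,c,w in(("bar",(177,124),9),("shank",(185,130),8),("boxred",(196,125),8),("boxgreen",(177,143),10)): print("scene",n,shift(e0,e,c,w))
```

```text
[0. 0. 0.] 0.0
[0. 0. 0.] 0.0
glue ((0, 0), 0.999)
mug ((0, 0), 0.999)
driver ((0, 0), 0.591)
black ((0, 0), 0.998)
turq ((0, 0), 0.993)
redbin ((0, 0), 0.99)
boxgreen ((8, 3), 0.526)
boxred ((7, 2), 0.624)
bar ((2, 0), 0.868)
shank ((0, 0), 0.333)
scene bar ((0, 0), 0.978)
scene shank ((0, 0), 0.987)
scene boxred ((0, 0), 1.0)
scene boxgreen ((0, 0), 0.999)
```

Emit:
jog_arm(
  rows="0 5 0 0 0 0 -0.5;0 5 0 0 0 0 -0.5;0 5 0 0 0 0 -0.5;0 5 0 0 0 0 -0.5;0 5 0 0 0 0 -0.5",
)

```text
time: 69.97
position: [0.4639, 0.1011, 0.2508]
tool_rot: [0.214, 3.134, 0.0]
ft_force: [1.5, -0.3, 0.1]
grip_width: 0.749
grip_force: 0.0
```

Emit:
jog_arm(
  rows="0 0 0 0 0 0 -0.5;0 0 0 0 0 0 -0.5;0 0 0 0 0 0 -0.5;0 0 0 0 0 0 -0.5",
)

```text
time: 70.47
position: [0.4636, 0.0994, 0.251]
tool_rot: [0.214, 3.134, 0.001]
ft_force: [-0.5, -0.0, -0.1]
grip_width: 0.748
grip_force: 0.0
```

```bash
python3 - <<'E'
from plate import *
import pickle
t0=pickle.load(open('top0.pkl','rb')); e0=pickle.load(open('scene0.pkl','rb')); t=get("top"); e=get("scene")
G=lambda d:cv2.cvtColor(d["img"],cv2.COLOR_BGR2GRAY)
def shift(a,b,c,w,s=8):
    x,y=c; T=G(a)[y-w:y+w,x-w:x+w]; S=G(b)[y-w-s:y+w+s,x-w-s:x+w+s]
    r=cv2.matchTemplate(S,T,cv2.TM_CCOEFF_NORMED); _,v,_,p=cv2.minMaxLoc(r); return (p[0]-s,p[1]-s),round(v,3)
for n,(x,y,w) in dict(driver=(404,193,30),boxgreen=(390,248,10),boxred=(385,288,12),bar=(402,252,8)).items(): print(n,shift(t0,t,(x,y),w))
for n,c,w in(("driver",(142,188),20),("bar",(177,124),9),("shank",(185,130),8)): print("scene",n,shift(e0,e,c,w))
p=pickle.load(open('last.pkl','rb'))[0]; q=pickle.load(open('wp.pkl','rb'))
for x in ((298,196),): print("plate vs last",shift(p,t,(280,195),28))
s=ctrl.get_state(); print(s["position"],s["ft_force"].round(1),np.abs(s["qd"]).max())
E
python3 look.py|grep top
```

```text
driver ((0, 0), 0.994)
boxgreen ((0, 0), 0.991)
boxred ((0, 0), 0.997)
bar ((0, -1), 0.979)
scene driver ((0, 0), 0.998)
scene bar ((0, 0), 0.978)
scene shank ((0, 0), 0.987)
plate vs last ((0, 0), 0.97)
[0.46345982 0.09991414 0.25099454] [-0.2 -0.4 -0.7] 0.005629989760187375
top [ 0.8833 -0.37  ] [420. 107.] 629 37 42
top [0.5393 0.3845] [112. 193.] 2078 54 52
top [0.5233 0.3063] [141. 204.] 1020 31 51
top [0.4523 0.4067] [ 95. 225.] 2177 57 50
top [0.4364 0.3162] [130. 237.] 2224 56 59
```

```bash
python3 -c "
from bench import ticket
print(ticket.close_job())"
```

```text
the job is handed in; nothing more can be done
None
```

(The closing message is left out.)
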